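# Centre a framed window between two tapped slides and lock it

## Task

On the white alignment stage, bring the small framed glass window onto the red cross mark by tapping the two blue push slides inward alternately from opposite sides, until the window is centred and lightly held between both orange noses at about 3 N each. Then throw the red lock lever fully over towards the window, and leave all as it is. Work gently: never touch the window with the gripper, never squeeze it with 10 N or more, never push a slide harder than 22 N, and do not disturb the other things on the bench.

Things in the scene. Friction and masses are not known exactly. Their poses are not given: they have to be found in the camera images.
- stage: white fixed alignment stage with a blue stripe, 400 mm along its y, 130 mm along its x, top face 30 mm above the table; origin under its middle, on the table. The window's track runs along its y between two low steel rails (8 mm high, 52 mm apart). Dark rod brackets stand 92 to 102 mm from the middle (top 52 mm). A tab on the -x side carries the lock lever
- mark (a point): centre of the red cross on the stage's top face, between the rails; the middle of the stage, 30 mm above the table; axes as the stage's
- window: the loose framed window: square green frame 50 x 50 mm, 16 mm tall, with clear glass, 0.15 to 0.27 kg, standing flat in the track; origin at the centre of its underside. It slides along the stage's y (drag about 0.5 to 2.5 N, not known beforehand) with 1 mm play to either rail
- slide_left: left push slide (+y side), moves along the stage's y only. Origin: middle of its blue plate, 39 mm above the table, 175 mm from the mark when drawn right out, pushable up to 60 mm inward. About 6 N of dry drag; stays where left. Its rod ends in a sprung orange nose whose free tip is 113 to 129 mm inward of the origin, set by a screw and not reported: feel its touch as force above the drag
- push_left (a point): on the left slide: middle of the outer face of its blue plate (the face to push), 69 mm above the table, 4 mm outward of the slide's origin. Plate 50 mm wide along the stage's x, 8 mm thick, from 31.5 to 86.5 mm above the table. The nose (12 mm across) yields from 0.45 N, then 1.5 N per mm, and bottoms hard after 8 mm
- slide_right: right push slide (-y side), moves along the stage's y only. Origin: middle of its blue plate, 39 mm above the table, 175 mm from the mark when drawn right out, pushable up to 60 mm inward. About 6 N of dry drag; stays where left. Its rod ends in a sprung orange nose whose free tip is 113 to 129 mm inward of the origin, set by a screw and not reported: feel its touch as force above the drag
- push_right (a point): on the right slide: middle of the outer face of its blue plate (the face to push), 69 mm above the table, 4 mm outward of the slide's origin. Plate 50 mm wide along the stage's x, 8 mm thick, from 31.5 to 86.5 mm above the table. The nose (12 mm across) yields from 0.45 N, then 1.5 N per mm, and bottoms hard after 8 mm
- lock (a joint): the red lock lever on the tab, hinged about the stage's y: 0 leaning 0.5 rad from upright away from the window (to the stage's -x), 1.0 rad fully over, leaning 0.5 rad towards the window (+x); stays where it is left and takes only a few newtons
- lock_tip (a point): centre of the 26 mm ball at the tip of the lock lever, 70 mm from its hinge; the hinge lies 85 mm to the -x side of the mark, 52 mm above the table, level with the mark along y
- spare0: a spare framed dark filter, 50 x 50 x 16 mm, lying in the white tray; leave alone
- spare1: a second spare framed dark filter, like the first; leave alone
- reagent: glass bottle with blue cap, 70 mm across, 150 mm tall; leave alone
- amber: brown bottle with black cap, 50 mm across, 100 mm tall; leave alone
- beaker: open glass beaker, 70 mm across, 90 mm tall; leave alone
- driver: blue screwdriver lying flat, 170 mm long; leave alone
- weight: brass check weight, 36 mm across, 30 mm tall; leave alone
There are look-alikes about, which are no part of the job. Of the things that look like the window, the largest one is meant.

How it is judged:
By the outcome, as a careful person would: the job done as asked, in the order asked, and still so for the second after the job is handed in, with the robot touching nothing.
It also fails if it takes over 72 s, if anything falls off the work surface, if the arm or the gripper's body presses on something with over 40 N, if the wrist force passes 120 N, or if a joint passes its speed limit or range.

## Robot

A 6-joint arm with a two-finger parallel gripper is mounted at the origin on the work surface. World frame = base frame: x ahead of the robot, y to its left, z up, the work surface at z = 0. Lengths are in m, angles in rad, forces in N, time in s.
With the tool pointing down it reaches from about 0.325 to 0.875 m from the base axis. Payload 4.4 kg.
Tool frame: the origin (TCP) lies at the very end of the fingers, on their centre line; the grasp point (between the pads) lies 19 mm behind it; z points along the fingers, x is the direction in which the jaws open and shut, and the axes are right-handed (so a half turn about z gives the same grasp; the last joint's range is limited). The gripper opens to 85 mm and grips with 20 to 120 N. Pads are 22 mm wide; open, the fingers measure 114 mm over their backs; the gripper's body (76 mm by 85 mm) begins 54 mm behind the grasp point. The pads swing forward as they close: fully open they stand 13 mm farther back than shut.
Start: joints at [-1.349, 0.207, 1.542, -0, 1.393, -0.15], TCP at [0.209, -0.536, 0.231] pointing down, gripper open.
Joint ranges: [-2.73, 2.73], [-0.86, 2.22], [0.23, 2.46], [-1.11, 4.25], [0.08, 2.63], [-2.82, 2.82]. Speed limits (rad/s): [2.79, 2.79, 3.14, 3.14, 3.14, 3.14].

## Interface

Orientations are given as [roll, pitch, yaw] about the fixed x, y, z axes, in that order (R = Rz(yaw) Ry(pitch) Rx(roll)).
In Python, from plant import ctrl gives the robot as it stands.
- The arm moves only by the tool play_rows, never from a script. Its argument "commands" is a list of rows, each a list of 3 entries, a list of its own where there are three numbers: the opening, from -1 (shut) to 1 (fully open), then the shift along the tool's x, y, z in mm, then the turn, a rotation vector about the tool's x, y, z in degrees. In form: [[grip, [tx, ty, tz], [rx, ry, rz]], ...]. A call has 1 to 8 rows; each row is the pose to reach, as a shift and turn from the pose measured when the call began, along the tool's axes at that moment; what a row does not reach only later rows make up. A row lasts 1/10 s, in which the tool goes at most 50 mm and 8.59 degrees, less where a joint would pass 70% of its speed; a pose out of reach is approached as far as the arm can. A call with a gripper value outside its range is refused whole. The fingers move at their own pace and stop on an object; the grip force is fixed at half the most. Time passes only in rows, so rows that repeat a pose let the fingers close. It gives the time, the measured TCP pose, the force and the opening at its end, in the units of the state.
- ctrl.get_obs(): the state, without advancing time (a new reading comes with each control period).
- ctrl.camera(name): name is "side" or "top"; returns the picture (400x640x3 uint8, red, green, blue); there is no depth.
- ctrl.camera_info(name): a dict with "intrinsics" (3x3 intrinsics, pixels), "k1" (the pictures are not rectified: a ray, as slopes to the right and down, at radius r is drawn at 1 + k1 r^2 times it, then the intrinsics apply), "extrinsics" (4x4, takes a point from world to camera coordinates). Camera axes: x right, y down, z forward; pixel columns grow to the right and rows downward; lengths in m; the calibration is good to about 2 mm. A picture is of the moment at which its call begins. camera_info takes no time and is no camera call.
- ctrl.hand_in(): hands the job in, once; it reports no verdict.
The state is a dict: "time_s": time; "joint_pos": joint angles; "qvel": joint speeds; "tau": joint torques, N m; "position": TCP position; "ee_rot": TCP orientation; "wrist_force": force on the tool from outside, world axes, zero at the start; "ft_torque": the same for the moment, N m; "gripper_width": opening from 0.0 (shut) to 1.0 (fully open).
Only numpy, scipy, OpenCV 4.12 (cv2) and the standard library are available. Lean on these libraries where they do the work, as an engineer would, in place of code of your own. Each camera call takes 0.05 s, during which the arm holds its last target.

## Working session

There is one attempt and no reset: what is moved stays moved. The work goes in short steps, Python scripts to look and compute and a tool call to move; the robot and the scene stay as the last step left them, time stands still between calls to the robot, and variables do not carry over. Pictures are saved under pics/ and viewed, and the job is handed in when it is done.

Besides the shell and the picture viewer there is one more tool, called after "Call:" as name(argument=value, ...), one argument or row to a line, values as JSON. play_rows: Moves the arm, as the interface text tells. Its arguments: {"type":"object","properties":{"commands":{"type":"array"}},"required":["commands"]}

```bash
ls; mkdir -p pics
python3 - <<'E'
from plant import ctrl
import cv2
for n in ("top","side"):
    im=ctrl.camera(n); cv2.imwrite(f"pics/{n}0.png",im[:,:,::-1])
    print(n,ctrl.camera_info(n))
print(ctrl.get_obs())
E
```

```text
pics
top {'intrinsics': array([[362.34554823,   0.        , 324.52529862],
       [  0.        , 362.34554823, 196.91044075],
       [  0.        ,   0.        ,   1.        ]]), 'k1': -0.058757119747616764, 'extrinsics': array([[-1.02976705e-01, -9.94683722e-01,  3.01165845e-04,
         5.70073085e-02],
       [-9.67387761e-01,  1.00080381e-01, -2.32690430e-01,
         5.62277262e-01],
       [ 2.31423242e-01, -2.42530380e-02, -9.72550807e-01,
         9.80387580e-01],
       [ 0.00000000e+00,  0.00000000e+00,  0.00000000e+00,
         1.00000000e+00]])}
side {'intrinsics': array([[489.23075423,   0.        , 326.58018408],
       [  0.        , 489.23075423, 210.97940663],
       [  0.        ,   0.        ,   1.        ]]), 'k1': -0.10890149159783344, 'extrinsics': array([[-0.70751795, -0.70662512,  0.00996458,  0.36915094],
       [-0.4201898 ,  0.4093    , -0.8098852 ,  0.29396111],
       [ 0.56820673, -0.57719533, -0.58650377,  1.14747695],
       [ 0.        ,  0.        ,  0.        ,  1.        ]])}
{'time_s': 0.1, 'joint_pos': array([-1.34950133e+00,  2.07370614e-01,  1.54280213e+00, -9.52053319e-06,
        1.39350847e+00, -1.50524465e-01]), 'qvel': array([-0.00116344, -0.00260969, -0.00357928, -0.00045729, -0.00083787,
       -0.00128928]), 'tau': array([-1.14574123e-03, -3.84101558e+01, -2.92548627e+01, -1.38446885e-04,
        4.90729391e-03, -6.92226223e-06]), 'position': array([ 0.20872634, -0.53504754,  0.23022579]), 'ee_rot': array([-3.14128872e+00,  2.06634389e-03, -1.19897486e+00]), 'wrist_force': array([-0.58043693,  0.02962242, -0.31241709]), 'ft_torque': array([-0.02430117,  0.03758086,  0.00882201]), 'gripper_width': 0.9967806490052548}
```

View pics/top0.png

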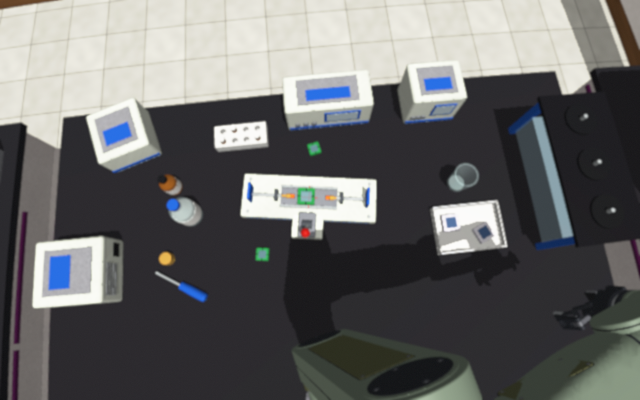

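View pics/side0.png

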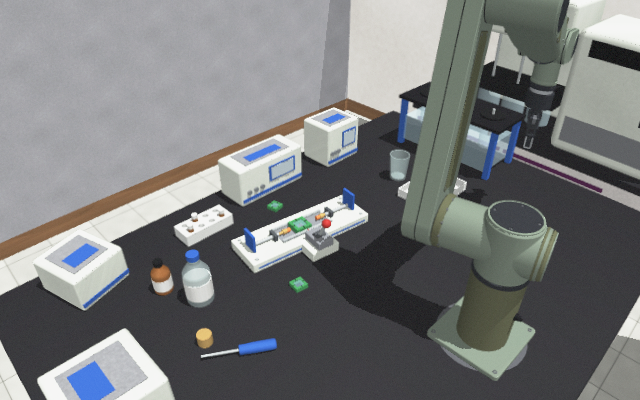

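The top view shows the stage at about (308,198), its tab towards the robot, the window near (306,196) and the red ball at (305,233). The two small green frames, at (314,148) and (262,254), are look-alikes. Next I measure the stage.

```bash
cat > h.py <<'E'
import numpy as np, cv2
from plant import ctrl
def info(n):
    i=ctrl.camera_info(n); return i["intrinsics"],i["k1"],i["extrinsics"]
def ray(n,uv):
    K,k1,E=info(n); uv=np.atleast_2d(np.asarray(uv,float))
    p=cv2.undistortPoints(uv.reshape(-1,1,2),K,np.array([k1,0,0,0,0.])).reshape(-1,2)
    d=np.c_[p,np.ones(len(p))]@E[:3,:3]
    return -E[:3,:3].T@E[:3,3], d
def plane(n,uv,z):
    o,d=ray(n,uv); t=(z-o[2])/d[:,2]; return o+d*t[:,None]
def proj(n,P):
    K,k1,E=info(n); 
    return cv2.projectPoints(np.atleast_2d(np.asarray(P,float)),cv2.Rodrigues(E[:3,:3])[0],E[:3,3],K,np.array([k1,0,0,0,0.]))[0].reshape(-1,2)
def grab(n,f,crop=None,s=4):
    im=ctrl.camera(n)[:,:,::-1].copy(); cv2.imwrite(f"pics/{f}_raw.png",im)
    if crop:
        a,b,c,d=crop; cv2.imwrite(f"pics/{f}.png",cv2.resize(im[b:d,a:c],None,fx=s,fy=s,interpolation=cv2.INTER_CUBIC))
    return im
E
python3 - <<'E'
from h import *
im=cv2.imread("pics/top0.png"); hsv=cv2.cvtColor(im,cv2.COLOR_BGR2HSV)
cv2.imwrite("pics/t0z.png",cv2.resize(im[165:245,230:390],None,fx=5,fy=5,interpolation=cv2.INTER_CUBIC))
s=cv2.imread("pics/side0.png"); cv2.imwrite("pics/s0z.png",cv2.resize(s[180:275,225:375],None,fx=5,fy=5,interpolation=cv2.INTER_CUBIC))
def blobs(m,a=4):
    n,l,st,c=cv2.connectedComponentsWithStats(m.astype(np.uint8))
    return [(c[i].round(2).tolist(),st[i].tolist()) for i in range(1,n) if st[i,4]>=a]
sub=np.zeros(im.shape[:2],bool); sub[165:245,230:390]=1
H,S,V=cv2.split(hsv)
print("white",[b for b in blobs((S<60)&(V>170)&sub,50)])
print("blue",blobs((H>100)&(H<130)&(S>120)&sub))
print("green",blobs((H>50)&(H<90)&(S>90)))
print("red",blobs(((H<6)|(H>174))&(S>150)&sub))
m=((S<60)&(V>150)&sub).astype(np.uint8)
m=cv2.morphologyEx(m,cv2.MORPH_CLOSE,np.ones((15,15)))
c=max(cv2.findContours(m,0,2)[0],key=cv2.contourArea)
print(cv2.approxPolyDP(c,3,True).reshape(-1,2).tolist())
E
```

```text
white [([308.79, 199.46], [241, 174, 135, 64, 5231]), ([306.31, 196.64], [301, 192, 10, 9, 58])]
blue [([249.16, 191.43], [247, 183, 5, 18, 61]), ([367.04, 197.11], [366, 188, 3, 18, 46])]
green [([313.9, 148.19], [307, 141, 15, 15, 151]), ([305.73, 195.59], [297, 188, 18, 17, 165]), ([262.05, 253.82], [255, 247, 15, 15, 169])]
red [([304.71, 232.24], [301, 228, 9, 9, 59])]
[[244, 175], [241, 215], [290, 218], [292, 237], [301, 231], [315, 231], [320, 237], [324, 220], [375, 221], [373, 179]]
```

View pics/t0z.png

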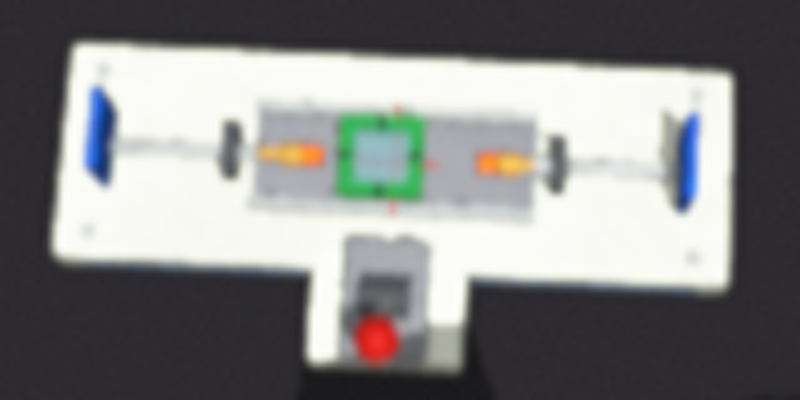

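View pics/s0z.png

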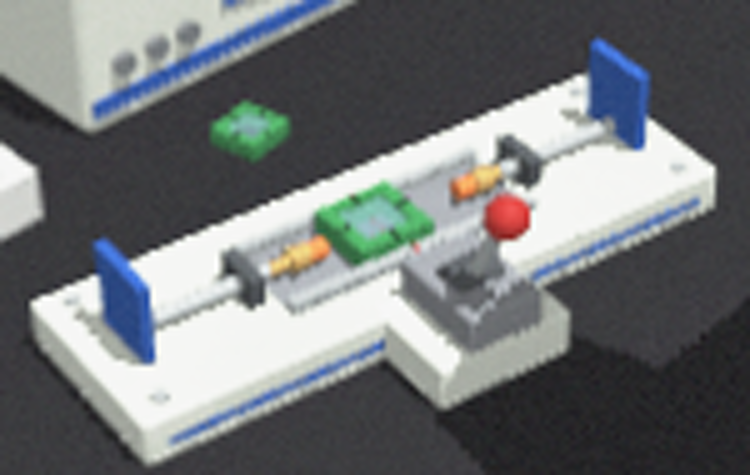

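Run:
```python
from h import *
print("cam",ray("top",[[0,0]])[0],ray("side",[[0,0]])[0])
im=cv2.imread("pics/top0.png"); hsv=cv2.cvtColor(im,cv2.COLOR_BGR2HSV)
g=im.min(axis=2).astype(float)
z=lambda p:(np.array(p,float)+.5)/5-.5+[230,165]
# subpixel edges by scan: transitions dark->bright at level 120
def scan(p0,p1):
    p0=np.array(p0,float);p1=np.array(p1,float);n=200
    P=p0+(p1-p0)*np.linspace(0,1,n)[:,None]
    v=cv2.remap(g.astype(np.float32),P[:,0].astype(np.float32)[None],P[:,1].astype(np.float32)[None],cv2.INTER_LINEAR)[0]
    i=np.argmax(v>135); return P[i]
back=np.array([scan((u,168),(u,190)) for u in range(252,366,3)])
left=np.array([scan((235,v),(252,v)) for v in (178,180,182,184,204,206,208,210,212)])
right=np.array([scan((384,v),(370,v)) for v in (184,186,202,204,206,208,210,212,214,216)])
def wl(p):
    P=plane("top",p,.03)[:,:2]; vx,vy,x,y=cv2.fitLine(P.astype(np.float32),cv2.DIST_HUBER,0,.001,.001).ravel()
    return np.array([x,y]),np.array([vx,vy])
for nm,p in(("back",back),("left",left),("right",right)):
    q,d=wl(p); d=d*np.sign(d[1] if nm=="back" else d[0]); print(nm,q,d,np.degrees(np.arctan2(d[1],d[0])))
b,l,r=wl(back),wl(left),wl(right)
def X(a,c):
    t=np.linalg.solve(np.c_[a[1],-c[1]],c[0]-a[0]); return a[0]+a[1]*t[0]
cl,cr=X(b,l),X(b,r); print("corners",cl,cr,np.linalg.norm(cl-cr))
ey=(cl-cr)/np.linalg.norm(cl-cr); ex=np.array([ey[1],-ey[0]])
M=(cl+cr)/2-ex*.065
print("yaw",np.degrees(np.arctan2(ex[1],ex[0])),"mark",M)
loc=lambda P:((P[:,:2]-M)@np.c_[ex,ey]*1000).round(1)
print("red arms",loc(plane("top",z([[430,163],[398,108],[392,208]]),.03)))
print("corner fr",loc(plane("top",z([[728,290],[52,260]]),.03)))
print("window top",loc(plane("top",z([[380,156],[340,116],[424,116],[338,196],[422,200]]),.046)))
print("ball",loc(plane("top",[[304.71,232.24]],.052+.07*np.cos(.5))))
print("noses tips",loc(plane("top",z([[324,155],[477,163]]),.047)))
print("plate tops outer",loc(plane("top",z([[90,88],[86,180],[698,113],[692,210]]),.0865)))
for n in("top","side"):
    print(n,proj(n,np.r_[M,.03]), proj(n,np.r_[M+ey*.179,.0865]),proj(n,np.r_[M-ey*.179,.0865]))
s=cv2.cvtColor(cv2.imread("pics/side0.png"),cv2.COLOR_BGR2HSV)
m=((s[...,0]<6)|(s[...,0]>174))&(s[...,1]>150); m[:, :320]=0;m[:,335:]=0
nn,ll,st,c=cv2.connectedComponentsWithStats(m.astype(np.uint8));i=1+np.argmax(st[1:,4]);print("side ball",c[i],st[i])
b3=M-ex*(.085+.07*np.sin(.5));print("pred ball",b3,proj("side",np.r_[b3,.052+.07*np.cos(.5)]),proj("top",np.r_[b3,.052+.07*np.cos(.5)]))
```

```text
cam [0.32292609 0.0242087  1.0842961 ] [-0.26730374  0.80285138  0.90739587]
back [0.64478797 0.04269395] [0.1495399 0.9887557] 81.399734
left [0.60260516 0.2453333 ] [ 0.988967   -0.14813584] -8.518911
right [ 0.5360539  -0.15194249] [ 0.9884842  -0.15132415] -8.703671
corners [0.67382187 0.23466586] [ 0.6135566  -0.16380717] 0.40300453
yaw -8.600263 mark [0.57942015 0.04514943]
red arms [[ -0.6 -20.9]
 [ 32.5   0.1]
 [-29.2   0.2]]
corner fr [[ -69.2 -200.3]
 [ -70.2  199.8]]
window top [[ -1.6   8.2]
 [ 21.7  33.3]
 [ 24.  -16.4]
 [-26.8  31.4]
 [-26.9 -18. ]]
ball [[-118.7    0.3]]
noses tips [[ -2.8  41.1]
 [ -3.4 -49.2]]
plate tops outer [[  21.   174.2]
 [ -33.1  171.2]
 [  22.4 -174.1]
 [ -34.3 -171.8]]
top [[308.63244528 196.67357113]] [[245.21568051 189.18866564]] [[370.77583266 194.91110987]]
side [[301.87161688 226.22613184]] [[246.4089618  233.30721983]] [[350.31318815 190.49814793]]
side ball [326.17307692 223.28846154] [323 220   8   8  52]
pred ball [0.46219348 0.06287885] [[326.14582877 223.56127038]] [[304.81675589 232.19234696]]
```

```bash
cat >> h.py <<'E'
from scipy.spatial.transform import Rotation as R
YAW=np.radians(-8.6); M=np.array([0.57942,0.04515,0.])
ex=np.array([np.cos(YAW),np.sin(YAW),0]); ey=np.array([-np.sin(YAW),np.cos(YAW),0]); ez=np.array([0,0,1.])
S=np.c_[ex,ey,ez]
def st():
    o=ctrl.get_obs(); l=(S.T@(o["position"]-M))*1000
    print("t",round(o["time_s"],2),"loc mm",l.round(2),"F stage",(S.T@o["wrist_force"]).round(2),"rpy",np.degrees(o["ee_rot"]).round(2),"g",round(o["gripper_width"],3))
    return o
def go(loc,yaw=None):
    """loc: stage-local mm target (z above table)"""
    o=st(); T=M+S@(np.array(loc,float)/1000)
    Rc=R.from_euler("xyz",o["ee_rot"]); Rt=R.from_euler("xyz",[np.pi,0,YAW if yaw is None else yaw])
    print("shift",(Rc.inv().apply(T-o["position"])*1000).round(1).tolist(),"turn",np.degrees((Rc.inv()*Rt).as_rotvec()).round(2).tolist(),"world",T.round(3))
E
python3 - <<'E'
from h import *
go([0,215,190])
for nm,uv,z in (("reagent",(180,207),.15),("amber",(168,182),.1)):
    print(nm,(S.T@(plane("top",[uv],z)[0]-M)*1000).round())
for i in range(4): print(ctrl.get_obs()["wrist_force"])
E
```

```text
t 0.1 loc mm [-279.77 -629.11  230.23] F stage [-0.58 -0.06 -0.31] rpy [-1.7998e+02  1.2000e-01 -6.8700e+01] g 0.997
shift [-592.2, -663.3, 41.7] turn [-0.08, 0.1, -60.1] world [0.612 0.258 0.19 ]
reagent [-73. 334. 150.]
amber [  7. 400. 100.]
[-0.58043693  0.02962242 -0.31241709]
[-0.58043693  0.02962242 -0.31241709]
[-0.58043693  0.02962242 -0.31241709]
[-0.58043693  0.02962242 -0.31241709]
```

Call:
play_rows(
  commands=[
    [-1,[-592,-663,20],[0,0,-60.1]],
    [-1,[-592,-663,20],[0,0,-60.1]],
    [-1,[-592,-663,20],[0,0,-60.1]],
    [-1,[-592,-663,20],[0,0,-60.1]],
    [-1,[-592,-663,20],[0,0,-60.1]],
    [-1,[-592,-663,20],[0,0,-60.1]],
    [-1,[-592,-663,20],[0,0,-60.1]],
    [-1,[-592,-663,20],[0,0,-60.1]],
  ],
)

```text
time_s: 0.9
position: [0.3901, -0.1771, 0.2222]
ee_rot: [-3.14, 0.001, -0.148]
wrist_force: [0.2, 0.2, -0.0]
gripper_width: 0.003
```

```bash
python3 -c "
from h import *
go([0,215,190])"
```

```text
t 0.9 loc mm [-153.97 -248.02  222.22] F stage [ 0.22  0.2  -0.02] rpy [-1.7988e+02  4.0000e-02 -8.4900e+00] g 0.003
shift [154.9, -462.6, 33.1] turn [-0.12, 0.04, 0.11] world [0.612 0.258 0.19 ]
```

Call:
play_rows(
  commands=[
    [-1,[155,-463,20],[0,0,0]],
    [-1,[155,-463,20],[0,0,0]],
    [-1,[155,-463,20],[0,0,0]],
    [-1,[155,-463,20],[0,0,0]],
    [-1,[155,-463,20],[0,0,0]],
    [-1,[155,-463,20],[0,0,0]],
    [-1,[155,-463,20],[0,0,0]],
    [-1,[155,-463,20],[0,0,0]],
  ],
)

```text
time_s: 1.7
position: [0.571, 0.1793, 0.206]
ee_rot: [-3.14, 0.001, -0.148]
wrist_force: [0.7, -0.7, 0.5]
gripper_width: -0.002
```

```bash
python3 -c "
from h import *
go([0,215,100])"
```

```text
t 1.7 loc mm [-28.44 131.42 205.96] F stage [ 0.78 -0.61  0.53] rpy [-1.7991e+02  8.0000e-02 -8.4600e+00] g -0.002
shift [28.8, -83.4, 106.0] turn [-0.09, 0.08, 0.14] world [0.612 0.258 0.1  ]
```

Call:
play_rows(
  commands=[
    [-1,[29,-82,10],[0,0,0]],
    [-1,[29,-82,20],[0,0,0]],
    [-1,[29,-82,40],[0,0,0]],
    [-1,[29,-82,80],[0,0,0]],
    [-1,[29,-82,120],[0,0,0]],
    [-1,[29,-82,150],[0,0,0]],
    [-1,[29,-82,150],[0,0,0]],
    [-1,[29,-82,150],[0,0,0]],
  ],
)

```text
time_s: 2.5
position: [0.611, 0.2563, 0.0554]
ee_rot: [-3.141, 0.003, -0.148]
wrist_force: [-0.3, 0.0, 0.3]
gripper_width: -0.002
```

```bash
python3 -c "
from h import *
go([0,200,56])
grab('top','a1',(220,150,380,250),5);grab('side','a1s',(215,160,375,280),5)"
```

```text
t 2.5 loc mm [ -0.39 213.49  55.4 ] F stage [-0.25 -0.01  0.35] rpy [-179.96    0.18   -8.46] g -0.002
shift [0.4, 13.5, -0.6] turn [-0.04, 0.18, 0.14] world [0.609 0.243 0.056]
```

View pics/a1s.png

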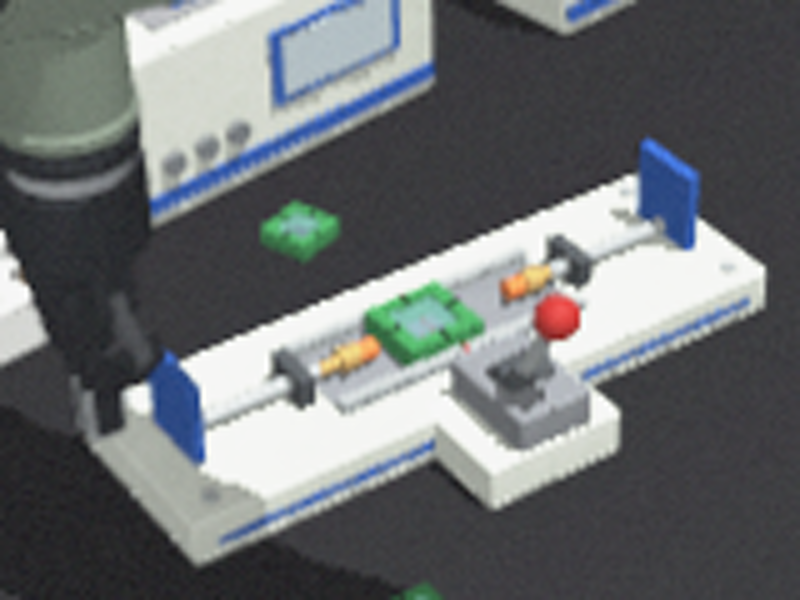

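View pics/a1.png

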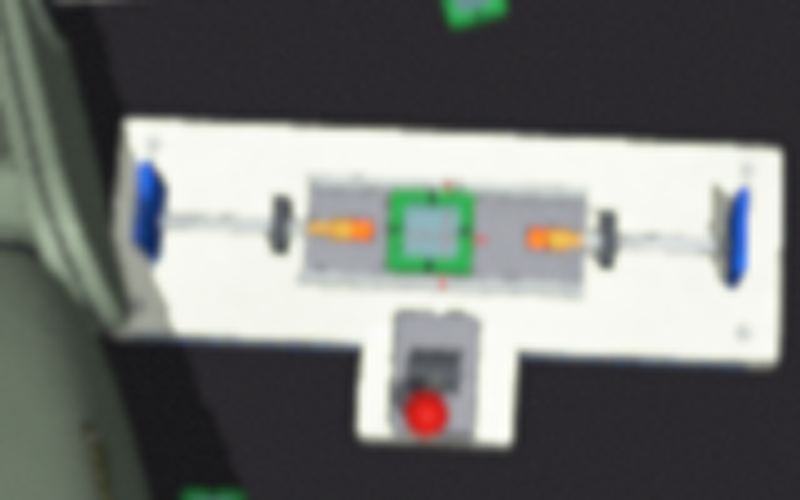

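The side view shows the closed fingers outside the left blue plate (plate at zoomed (180,410)), with the window between the two noses. I'll approach slowly.

Call:
play_rows(
  commands=[
    [-1,[0,8,0],[0,0,0]],
    [-1,[0,14,0],[0,0,0]],
    [-1,[0,18,0],[0,0,0]],
    [-1,[0,20,0],[0,0,0]],
    [-1,[0,21,0],[0,0,0]],
    [-1,[0,22,0],[0,0,0]],
    [-1,[0,22.5,0],[0,0,0]],
    [-1,[0,23,0],[0,0,0]],
  ],
)

```text
time_s: 3.4
position: [0.61, 0.2343, 0.0583]
ee_rot: [-3.138, -0.002, -0.148]
wrist_force: [0.4, -0.1, 0.4]
gripper_width: -0.004
```

```bash
python3 -c "
from h import *
st()"
```

```text
t 3.4 loc mm [  1.92 191.56  58.34] F stage [ 0.43 -0.01  0.41] rpy [-1.7982e+02 -1.3000e-01 -8.4500e+00] g -0.004
```

Call:
play_rows(
  commands=[
    [-1,[0,1,2],[0,0,0]],
    [-1,[0,2,2],[0,0,0]],
  ],
)

```text
time_s: 3.6
position: [0.6093, 0.2323, 0.0558]
ee_rot: [-3.139, -0.002, -0.147]
wrist_force: [-0.2, -0.0, 0.0]
gripper_width: 0.004
```

```bash
python3 -c "
from h import *
st()"
```

```text
t 3.6 loc mm [  1.56 189.5   55.83] F stage [-0.23 -0.08  0.05] rpy [-1.7983e+02 -9.0000e-02 -8.4400e+00] g 0.004
```

Call:
play_rows(
  commands=[
    [-1,[0,0,0],[0,0,0]],
  ],
)

```text
time_s: 3.7
position: [0.6092, 0.2322, 0.0557]
ee_rot: [-3.139, -0.001, -0.147]
wrist_force: [-0.7, -1.3, 0.6]
gripper_width: 0.002
```

```bash
python3 -c "
from h import *
st()"
```

```text
t 3.7 loc mm [  1.49 189.4   55.67] F stage [-0.54 -1.41  0.55] rpy [-1.7984e+02 -8.0000e-02 -8.4400e+00] g 0.002
```

Call:
play_rows(
  commands=[
    [-1,[0,1,0],[0,0,0]],
    [-1,[0,2,0],[0,0,0]],
    [-1,[0,3,0],[0,0,0]],
  ],
)

```text
time_s: 4.0
position: [0.6088, 0.2293, 0.0557]
ee_rot: [-3.138, -0.001, -0.148]
wrist_force: [-0.1, 3.5, -1.2]
gripper_width: 0.001
```

Call:
play_rows(
  commands=[
    [-1,[0,1,0],[0,0,0]],
    [-1,[0,2,0],[0,0,0]],
    [-1,[0,3,0],[0,0,0]],
  ],
)

```text
time_s: 4.3
position: [0.6086, 0.2281, 0.0557]
ee_rot: [-3.135, -0.002, -0.148]
wrist_force: [1.0, 6.0, -2.2]
gripper_width: 0.0
```

```bash
python3 -c "
from h import *
st()"
```

```text
t 4.3 loc mm [  1.53 185.3   55.74] F stage [ 0.06  6.12 -2.16] rpy [-1.7962e+02 -1.2000e-01 -8.4500e+00] g 0.0
```

Call:
play_rows(
  commands=[
    [-1,[0,2.5,0],[0,0,0]],
    [-1,[0,3,0],[0,0,0]],
    [-1,[0,3.5,0],[0,0,0]],
  ],
)

```text
time_s: 4.6
position: [0.6084, 0.2265, 0.0558]
ee_rot: [-3.132, -0.003, -0.147]
wrist_force: [1.2, 5.4, -2.9]
gripper_width: -0.0
```

Call:
play_rows(
  commands=[
    [-1,[0,2.5,0],[0,0,0]],
    [-1,[0,3,0],[0,0,0]],
    [-1,[0,3.5,0],[0,0,0]],
  ],
)

```text
time_s: 4.9
position: [0.6082, 0.2248, 0.0558]
ee_rot: [-3.129, -0.004, -0.147]
wrist_force: [1.2, 6.0, -1.6]
gripper_width: 0.001
```

```bash
python3 -c "
from h import *
st()"
```

```text
t 4.9 loc mm [  1.57 181.93  55.82] F stage [ 0.29  6.15 -1.62] rpy [-179.25   -0.22   -8.45] g 0.001
```

Call:
play_rows(
  commands=[
    [-1,[0,2.5,0],[0,0,0]],
    [-1,[0,3,0],[0,0,0]],
    [-1,[0,3,0],[0,0,0]],
  ],
)

```text
time_s: 5.2
position: [0.608, 0.2235, 0.0559]
ee_rot: [-3.126, -0.005, -0.147]
wrist_force: [1.4, 5.5, -2.5]
gripper_width: 0.002
```

Call:
play_rows(
  commands=[
    [-1,[0,2.5,0],[0,0,0]],
    [-1,[0,3,0],[0,0,0]],
    [-1,[0,3,0],[0,0,0]],
  ],
)

```text
time_s: 5.5
position: [0.6078, 0.2223, 0.0559]
ee_rot: [-3.123, -0.005, -0.147]
wrist_force: [1.6, 6.0, -2.2]
gripper_width: -0.003
```

Call:
play_rows(
  commands=[
    [-1,[0,2.5,0],[0,0,0]],
    [-1,[0,3,0],[0,0,0]],
    [-1,[0,3,0],[0,0,0]],
  ],
)

```text
time_s: 5.8
position: [0.6076, 0.221, 0.0559]
ee_rot: [-3.12, -0.006, -0.147]
wrist_force: [0.5, 5.2, -1.9]
gripper_width: -0.0
```

```bash
python3 -c "
from h import *
st()
grab('top','a2',(220,150,380,250),5)"
```

```text
t 5.8 loc mm [  1.61 178.06  55.92] F stage [-0.24  5.26 -1.94] rpy [-178.74   -0.35   -8.44] g -0.0
```

View pics/a2.png

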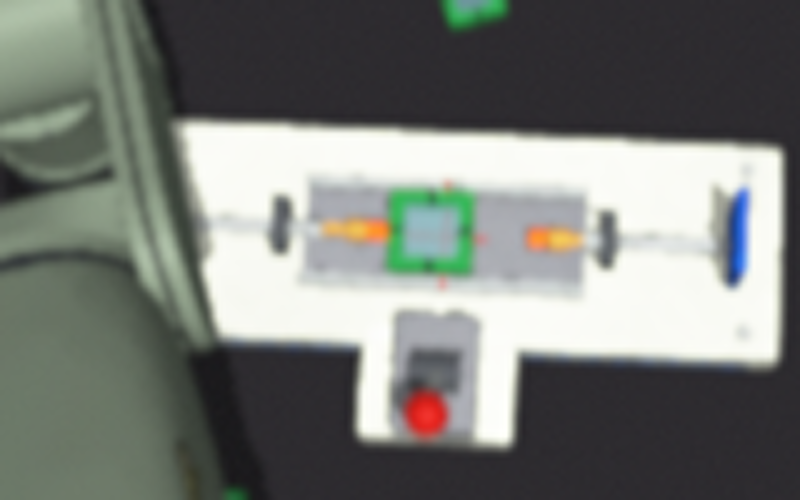

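```bash
cat >> h.py <<'E'
def win(n="top",im=None):
    if im is None: im=ctrl.camera(n)[:,:,::-1]
    im=im.astype(float); w=np.clip(im[...,1]-np.maximum(im[...,0],im[...,2])-15,0,None)
    c=proj(n,M+[0,0,.04])[0]; yy,xx=np.mgrid[:400,:640]; m=(np.hypot(xx-c[0],yy-c[1])<(17 if n=="top" else 21))
    w=w*m; m0=w.sum(); u=(w*xx).sum()/m0; v=(w*yy).sum()/m0
    P=plane(n,[[u,v]],.046 if n=="top" else .043)[0]
    # edges by half level of column-profile
    return (u.round(2),v.round(2)),(S.T@(P-M)*1000).round(2)
E
python3 - <<'E'
from h import *
for f in("top0","a1_raw","a2_raw"): print(f,win("top",cv2.imread(f"pics/{f}.png")))
for f in("side0","a1s_raw"): print(f,win("side",cv2.imread(f"pics/{f}.png")))
go([0,176,56])
E
```

```text
top0 ((np.float64(305.58), np.float64(195.9)), array([-1.9 ,  8.22, 46.  ]))
a1_raw ((np.float64(305.58), np.float64(195.91)), array([-1.92,  8.23, 46.  ]))
a2_raw ((np.float64(305.67), np.float64(195.91)), array([-1.9 ,  7.97, 46.  ]))
side0 ((np.float64(299.28), np.float64(224.08)), array([-1.27,  9.62, 43.  ]))
a1s_raw ((np.float64(299.28), np.float64(224.1)), array([-1.34,  9.67, 43.  ]))
t 5.85 loc mm [  1.61 178.05  55.91] F stage [ 0.54  5.58 -1.46] rpy [-178.74   -0.35   -8.44] g -0.002
shift [-1.6, 2.0, -0.1] turn [-1.26, -0.35, 0.17] world [0.606 0.219 0.056]
```

Call:
play_rows(
  commands=[
    [-1,[-1.5,2.5,0],[-1.3,-0.3,0]],
    [-1,[-1.5,3.5,0],[-1.3,-0.3,0]],
    [-1,[-1.5,4.5,0],[-1.3,-0.3,0]],
    [-1,[-1.5,5,0],[-1.3,-0.3,0]],
  ],
)

```text
time_s: 6.25
position: [0.6064, 0.2185, 0.0562]
ee_rot: [-3.138, -0.003, -0.147]
wrist_force: [2.3, 7.1, -1.2]
gripper_width: 0.001
```

```bash
python3 -c "
from h import *
print(win())
go([0,172,56])"
```

```text
((np.float64(305.93), np.float64(195.95)), array([-1.99,  7.2 , 46.  ]))
t 6.3 loc mm [  0.74 175.37  56.24] F stage [ 0.74  6.82 -2.26] rpy [-179.8    -0.18   -8.43] g 0.002
shift [-0.8, 3.4, 0.2] turn [-0.2, -0.18, 0.17] world [0.605 0.215 0.056]
```

Call:
play_rows(
  commands=[
    [-1,[-0.5,2.5,0],[-0.8,-0.2,0]],
    [-1,[-0.5,3.5,0],[-0.8,-0.2,0]],
    [-1,[-0.5,4.5,0],[-0.8,-0.2,0]],
    [-1,[-0.5,5,0],[-0.8,-0.2,0]],
  ],
)

```text
time_s: 6.7
position: [0.6059, 0.2158, 0.0563]
ee_rot: [3.136, -0.001, -0.147]
wrist_force: [2.4, 6.0, -2.3]
gripper_width: 0.0
```

```bash
python3 -c "
from h import *
print(win())
go([0,172,56])"
```

```text
((np.float64(306.79), np.float64(195.97)), array([-1.93,  4.65, 46.  ]))
t 6.75 loc mm [  0.66 172.67  56.33] F stage [ 1.66  6.56 -3.29] rpy [ 1.7965e+02 -8.0000e-02 -8.4400e+00] g 0.0
shift [-0.7, 0.7, 0.3] turn [0.35, -0.09, 0.16] world [0.605 0.215 0.056]
```

Call:
play_rows(
  commands=[
    [-1,[-0.5,2.5,0],[-0.2,-0.1,0]],
    [-1,[-0.5,3.5,0],[-0.2,-0.1,0]],
    [-1,[-0.5,4.5,0],[-0.2,-0.1,0]],
    [-1,[-0.5,5,0],[-0.2,-0.1,0]],
  ],
)

```text
time_s: 7.15
position: [0.6055, 0.2131, 0.0564]
ee_rot: [3.136, -0.002, -0.147]
wrist_force: [3.3, 7.0, -3.8]
gripper_width: -0.002
```

```bash
python3 -c "
from h import *
print(win());print(win('side'))
go([0,172,56])
grab('top','a3',(220,150,380,250),5)
grab('side','a3s',(215,160,375,280),5)"
```

```text
((np.float64(307.79), np.float64(196.0)), array([-1.88,  1.69, 46.  ]))
((np.float64(301.42), np.float64(223.24)), array([-1.55,  2.34, 43.  ]))
t 7.25 loc mm [  0.64 169.95  56.33] F stage [ 1.36  7.61 -3.79] rpy [ 1.797e+02 -1.000e-01 -8.440e+00] g -0.001
shift [-0.6, -2.1, 0.3] turn [0.3, -0.1, 0.16] world [0.605 0.215 0.056]
```

View pics/a3.png

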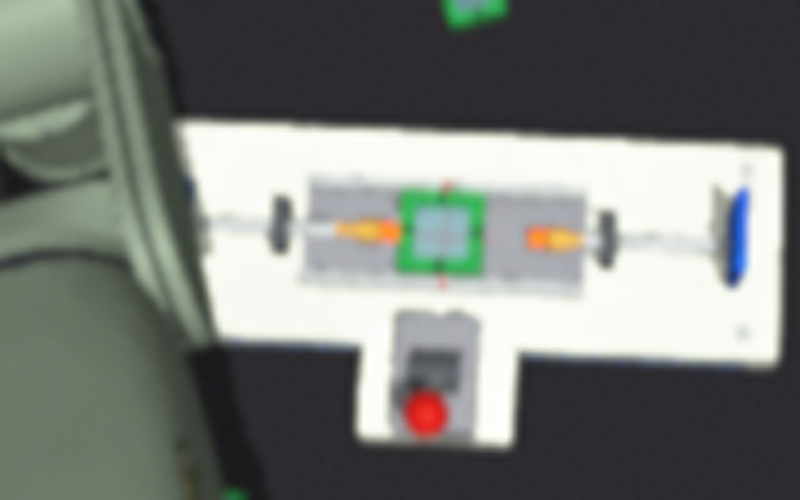

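View pics/a3s.png

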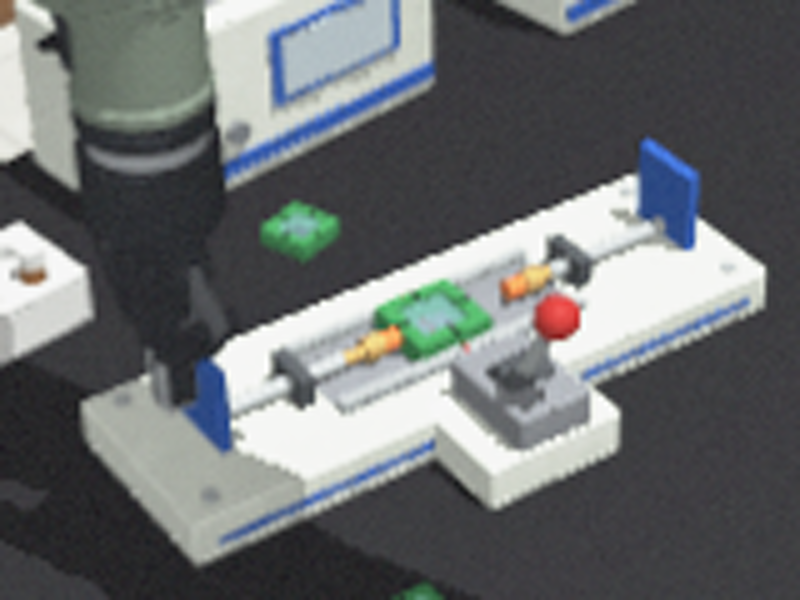

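```bash
cat >> h.py <<'E'
def samp(n,im,ch,xs,ys,z):
    X,Y=np.meshgrid(xs,ys,indexing="ij"); P=M+np.c_[X.ravel(),Y.ravel(),np.full(X.size,z)]/1000@S.T
    uv=proj(n,P).astype(np.float32); 
    return cv2.remap(ch.astype(np.float32),uv[:,0].reshape(X.shape),uv[:,1].reshape(X.shape),cv2.INTER_LINEAR)
def fine(n="top",im=None):
    if im is None: im=ctrl.camera(n)[:,:,::-1]
    f=im.astype(float); g=f[...,1]-np.maximum(f[...,0],f[...,2]); r=f[...,2]-np.maximum(f[...,0],f[...,1])
    xs=np.r_[-20:-11:1,12:21:1]; ys=np.arange(-45,46,.1); out={}
    for nm,z,sg in(("p",46,1),("m",30 if n=="top" else 46,-1)):
        p=samp(n,im,g,xs,ys,z).mean(0); pk=np.where(sg*ys>5,p,0).max()
        k=np.where((p>pk/2)&(sg*ys>0))[0]; out[nm]=ys[k[-1] if sg>0 else k[0]]
    for nm,a,b in(("r+",28,36),("r-",-36,-26)):
        ys2=np.arange(-8,8.1,.1); p=np.clip(samp(n,im,r,np.arange(a,b,.5),ys2,30).mean(0),0,None); p=np.clip(p-p.max()*.3,0,None)
        out[nm]=(p*ys2).sum()/p.sum()
    return {k:float(np.round(v,2)) for k,v in out.items()}|{"c":round((out["p"]+out["m"])/2,2)}
E
python3 - <<'E'
from h import *
for f in("top0","a1_raw","a2_raw","a3_raw"): print(f,fine("top",cv2.imread(f"pics/{f}.png")))
for f in("side0","a3s_raw"): print(f,fine("side",cv2.imread(f"pics/{f}.png")))
E
```

```text
top0 {'p': 32.8, 'm': -16.2, 'r+': 0.65, 'r-': 0.08, 'c': np.float64(8.3)}
a1_raw {'p': 32.8, 'm': -16.2, 'r+': 0.65, 'r-': 0.06, 'c': np.float64(8.3)}
a2_raw {'p': 32.8, 'm': -16.2, 'r+': 0.63, 'r-': 0.12, 'c': np.float64(8.3)}
a3_raw {'p': 26.7, 'm': -22.5, 'r+': 0.81, 'r-': 0.13, 'c': np.float64(2.1)}
side0 {'p': 36.6, 'm': -17.1, 'r+': nan, 'r-': nan, 'c': np.float64(9.75)}
a3s_raw {'p': 29.5, 'm': -23.0, 'r+': nan, 'r-': nan, 'c': np.float64(3.25)}h.py:54: RuntimeWarning: invalid value encountered in scalar divide
  out[nm]=(p*ys2).sum()/p.sum()
```

Call:
play_rows(
  commands=[
    [-1,[-0.5,2.5,0],[0,-0.1,0]],
    [-1,[-0.5,3.2,0],[0,-0.1,0]],
    [-1,[-0.5,3.8,0],[0,-0.1,0]],
    [-1,[-0.5,3.8,0],[0,-0.1,0]],
  ],
)

```text
time_s: 7.75
position: [0.6052, 0.2115, 0.0564]
ee_rot: [3.141, -0.002, -0.147]
wrist_force: [2.7, 5.7, -4.1]
gripper_width: -0.003
```

```bash
python3 -c "
from h import *
im=grab('top','a4')
print(win('top',im),fine('top',im))
st()"
```

```text
((np.float64(308.29), np.float64(196.08)), array([-2.06,  0.21, 46.  ])) {'p': 24.9, 'm': -24.1, 'r+': 0.67, 'r-': 0.12, 'c': np.float64(0.4)}
t 7.8 loc mm [  0.68 168.36  56.38] F stage [ 1.52  6.98 -3.32] rpy [ 1.7994e+02 -1.1000e-01 -8.4400e+00] g 0.003
```

Call:
play_rows(
  commands=[
    [-1,[0,-8,0],[0,0,0]],
    [-1,[0,-20,0],[0,0,0]],
    [-1,[0,-26,-30],[0,0,0]],
    [-1,[0,-26,-80],[0,0,0]],
    [-1,[0,-26,-120],[0,0,0]],
    [-1,[0,20,-130],[0,0,0]],
    [-1,[0,70,-130],[0,0,0]],
    [-1,[0,120,-130],[0,0,0]],
  ],
)

```text
time_s: 8.6
position: [0.5877, 0.0924, 0.188]
ee_rot: [3.14, -0.004, -0.145]
wrist_force: [0.7, -0.2, 0.1]
gripper_width: -0.001
```

```bash
python3 -c "
from h import *
go([0,-213,186])"
```

```text
t 8.6 loc mm [  1.11  47.97 188.  ] F stage [ 0.74 -0.09  0.07] rpy [179.92  -0.26  -8.32] g -0.001
shift [-2.4, 261.0, 2.4] turn [0.08, -0.26, 0.28] world [ 0.548 -0.165  0.186]
```

Call:
play_rows(
  commands=[
    [-1,[-2,261,2],[0,-0.3,0.3]],
    [-1,[-2,261,2],[0,-0.3,0.3]],
    [-1,[-2,261,2],[0,-0.3,0.3]],
    [-1,[-2,261,2],[0,-0.3,0.3]],
    [-1,[-2,261,2],[0,-0.3,0.3]],
    [-1,[-2,261,2],[0,-0.3,0.3]],
    [-1,[-2,261,20],[0,-0.3,0.3]],
    [-1,[-2,261,60],[0,-0.3,0.3]],
  ],
)

```text
time_s: 9.4
position: [0.5521, -0.1676, 0.1323]
ee_rot: [3.137, -0.009, -0.152]
wrist_force: [0.2, -0.5, -0.2]
gripper_width: -0.001
```

```bash
python3 -c "
from h import *
go([0,-205,56])
im=grab('top','a5',(220,150,380,250),5)
print(win('top',im),fine('top',im))"
```

```text
t 9.4 loc mm [   4.77 -214.41  132.29] F stage [ 0.26 -0.44 -0.2 ] rpy [179.76  -0.53  -8.69] g -0.001
shift [-5.5, -9.7, 76.2] turn [0.24, -0.53, -0.09] world [ 0.549 -0.158  0.056]
((np.float64(306.87), np.float64(195.35)), array([-4.00e-02,  4.53e+00,  4.60e+01])) {'p': 24.7, 'm': -24.3, 'r+': 0.46, 'r-': 0.02, 'c': np.float64(0.2)}
```

View pics/a5.png

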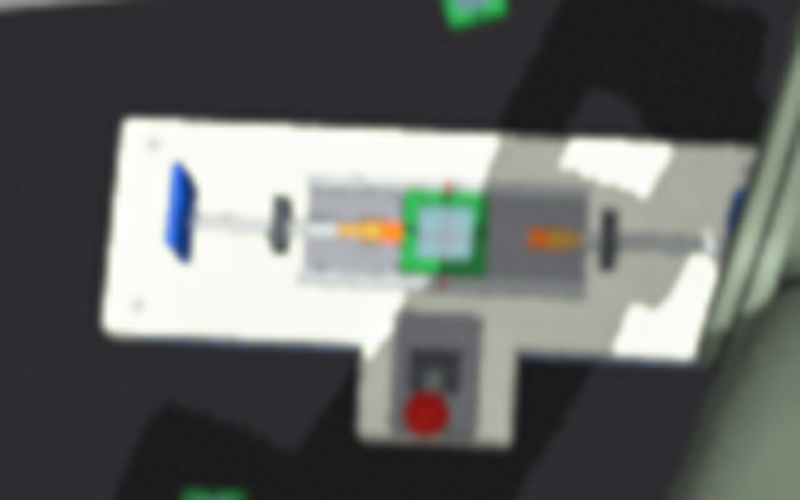

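Call:
play_rows(
  commands=[
    [-1,[-5,0,40],[0.2,-0.5,0]],
    [-1,[-5,-2,70],[0.2,-0.5,0]],
    [-1,[-5,-5,76],[0.2,-0.5,0]],
    [-1,[-5,-8,76],[0.2,-0.5,0]],
    [-1,[-5,-12,76],[0.2,-0.5,0]],
    [-1,[-5,-18,76],[0.2,-0.5,0]],
    [-1,[-5,-21,76],[0.2,-0.5,0]],
    [-1,[-5,-23,76],[0.2,-0.5,0]],
  ],
)

```text
time_s: 10.25
position: [0.5442, -0.1402, 0.0475]
ee_rot: [-3.138, 0.015, -0.15]
wrist_force: [0.1, 0.3, 0.4]
gripper_width: 0.002
```

```bash
python3 -c "
from h import *
go([0,-187,56])
im=grab('top','a6',(220,150,380,250),5)
print(win('top',im),fine('top',im))
im=grab('side','a6s',(215,160,375,280),5)
print(win('side',im))"
```

```text
t 10.25 loc mm [  -7.14 -188.57   47.5 ] F stage [0.05 0.27 0.44] rpy [-179.78    0.86   -8.61] g 0.002
shift [7.0, -1.6, -8.6] turn [-0.22, 0.86, -0.02] world [ 0.551 -0.14   0.056]
((np.float64(306.76), np.float64(195.4)), array([-0.19,  4.85, 46.  ])) {'p': 24.7, 'm': -24.4, 'r+': 0.49, 'r-': 0.06, 'c': np.float64(0.15)}
((np.float64(300.47), np.float64(223.18)), array([ 0.31,  4.41, 43.  ]))
```

View pics/a6s.png

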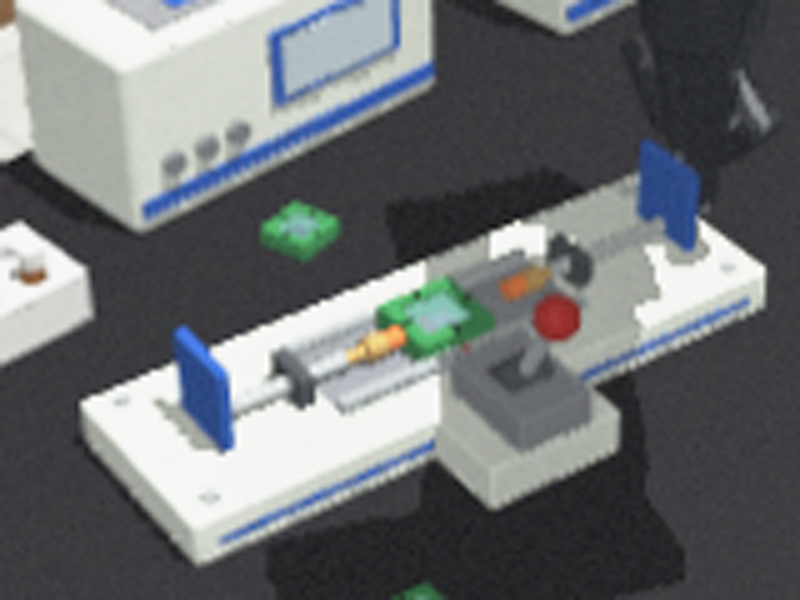

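View pics/a6.png

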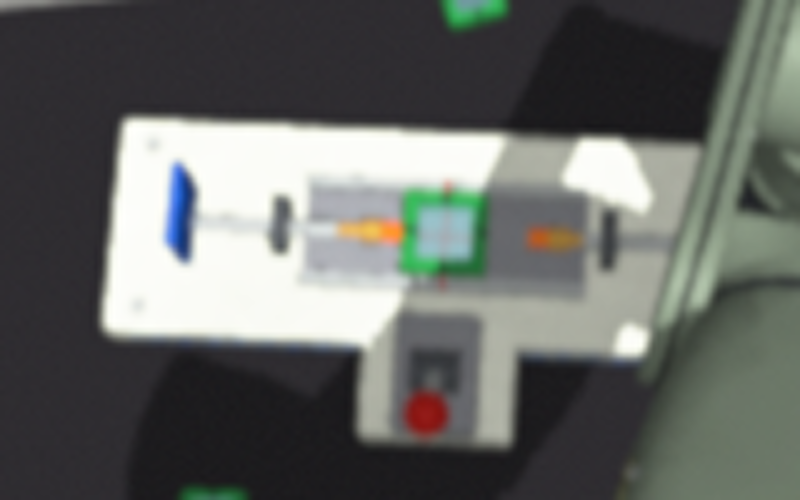

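Call:
play_rows(
  commands=[
    [-1,[6.5,0,-8.5],[-0.2,0.8,0]],
    [-1,[6.5,-1,-8.5],[-0.2,0.8,0]],
    [-1,[6.5,-2,-8.5],[-0.2,0.8,0]],
    [-1,[6.5,-3,-8.5],[-0.2,0.8,0]],
    [-1,[6.5,-4,-8.5],[-0.2,0.8,0]],
    [-1,[6.5,-5,-8.5],[-0.2,0.8,0]],
    [-1,[6.5,-6,-8.5],[-0.2,0.8,0]],
    [-1,[6.5,-7,-8.5],[-0.2,0.8,0]],
  ],
)

```text
time_s: 11.15
position: [0.5513, -0.1363, 0.0557]
ee_rot: [3.139, 0.001, -0.15]
wrist_force: [-0.9, -5.8, 1.6]
gripper_width: -0.001
```

```bash
python3 -c "
from h import *
go([0,-170,56])"
```

```text
t 11.15 loc mm [  -0.66 -183.57   55.68] F stage [-0.   -5.82  1.64] rpy [ 1.7986e+02  8.0000e-02 -8.6200e+00] g -0.001
shift [0.7, -13.6, -0.4] turn [0.14, 0.08, -0.02] world [ 0.554 -0.123  0.056]
```

Call:
play_rows(
  commands=[
    [-1,[0.5,-3,0],[0.3,0,0]],
    [-1,[0.5,-4.5,0],[0.3,0,0]],
    [-1,[0.5,-6,0],[0.3,0,0]],
    [-1,[0.5,-7.5,0],[0.3,0,0]],
    [-1,[0.5,-9,0],[0.3,0,0]],
    [-1,[0.5,-10.5,0],[0.3,0,0]],
    [-1,[0.5,-12,0],[0.3,0,0]],
    [-1,[0.5,-13,0],[0.3,0,0]],
  ],
)

```text
time_s: 11.95
position: [0.553, -0.1252, 0.0556]
ee_rot: [3.141, 0.003, -0.15]
wrist_force: [-2.4, -5.3, 1.7]
gripper_width: -0.001
```

```bash
python3 -c "
from h import *
go([0,-168,56])
im=grab('top','a7',(220,150,380,250),5)
print(win('top',im),fine('top',im))"
```

```text
t 11.95 loc mm [  -0.68 -172.39   55.63] F stage [-1.53 -5.59  1.68] rpy [ 1.7998e+02  1.5000e-01 -8.6100e+00] g -0.001
shift [0.7, -4.4, -0.4] turn [0.02, 0.15, -0.01] world [ 0.554 -0.121  0.056]
((np.float64(306.11), np.float64(195.45)), array([-0.43,  6.76, 46.  ])) {'p': 24.7, 'm': -24.6, 'r+': 0.33, 'r-': 0.19, 'c': np.float64(0.05)}
```

View pics/a7.png

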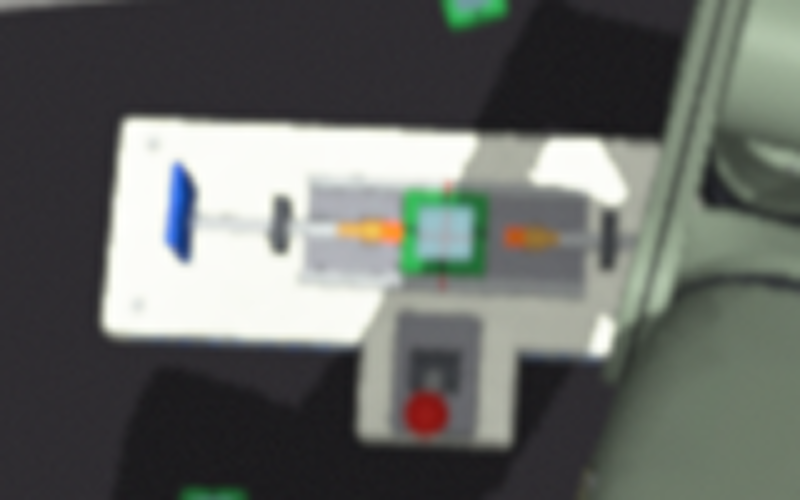

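```bash
cat >> h.py <<'E'
def nose(im,z=40):
    f=im.astype(float); r=f[...,2]-f[...,0]; ys=np.arange(-70,71,.1)
    p=samp("top",im,r,np.arange(-5,3.1,.5),ys,z).mean(0); q=np.where(ys>0,p,0); a=np.where(ys<0,p,0)
    L=ys[np.where(q>q.max()/2)[0][0]]; Rr=ys[np.where(a>a.max()/2)[0][-1]]
    return round(L,1),round(Rr,1)
E
python3 - <<'E'
from h import *
for f in("top0","a1_raw","a2_raw","a3_raw","a4_raw","a6_raw","a7_raw"): print(f,nose(cv2.imread(f"pics/{f}.png")))
E
```

```text
top0 (np.float64(42.8), np.float64(-49.5))
a1_raw (np.float64(43.0), np.float64(-49.6))
a2_raw (np.float64(33.0), np.float64(-49.5))
a3_raw (np.float64(26.1), np.float64(-49.5))
a4_raw (np.float64(24.8), np.float64(-49.5))
a6_raw (np.float64(24.6), np.float64(-49.9))
a7_raw (np.float64(24.7), np.float64(-36.0))
```

```bash
cat >> h.py <<'E'
def plate(im,side):
    f=im.astype(float); b=np.clip(f[...,0]-f[...,2]-40,0,None)
    ys=side*np.arange(130,190,.1); p=samp("top",im,b,np.arange(-18,10,.5),ys,70).mean(0)
    k=np.where(p>p.max()/2)[0]; return round(abs(ys[k[0]]),1),round(abs(ys[k[-1]]),1),round(float((p*abs(ys)).sum()/p.sum()),2)
E
python3 - <<'E'
from h import *
for f in("top0","a1_raw","a5_raw","a6_raw","a7_raw"):
    im=cv2.imread(f"pics/{f}.png"); print(f,plate(im,1),plate(im,-1),nose(im))
E
```

```text
top0 (np.float64(167.4), np.float64(176.4), 171.65) (np.float64(167.9), np.float64(175.0), 171.45) (np.float64(42.8), np.float64(-49.5))
a1_raw (np.float64(166.5), np.float64(176.4), 171.39) (np.float64(168.0), np.float64(175.1), 171.53) (np.float64(43.0), np.float64(-49.6))Traceback (most recent call last):
  File "<stdin>", line 3, in <module>
  File "h.py", line 64, in plate
    k=np.where(p>p.max()/2)[0]; return round(abs(ys[k[0]]),1),round(abs(ys[k[-1]]),1),round(float((p*abs(ys)).sum()/p.sum()),2)
                                                    ~^^^
IndexError: index 0 is out of bounds for axis 0 with size 0
```

Run:
```python
from h import *
for f in("top0","a1_raw","a5_raw","a6_raw","a7_raw"):
    im=cv2.imread(f"pics/{f}.png"); print(f,plate(im,1),nose(im))
```

```text
top0 (np.float64(167.4), np.float64(176.4), 171.65) (np.float64(42.8), np.float64(-49.5))
a1_raw (np.float64(166.5), np.float64(176.4), 171.39) (np.float64(43.0), np.float64(-49.6))
a5_raw (np.float64(149.3), np.float64(158.1), 153.53) (np.float64(24.7), np.float64(-49.9))
a6_raw (np.float64(149.3), np.float64(158.1), 153.52) (np.float64(24.6), np.float64(-49.9))
a7_raw (np.float64(149.3), np.float64(158.1), 153.53) (np.float64(24.7), np.float64(-36.0))
```

Call:
play_rows(
  commands=[
    [-1,[0.5,-3,0],[0.2,0.1,0]],
    [-1,[0.5,-4.5,0],[0.2,0.1,0]],
    [-1,[0.5,-6,0],[0.2,0.1,0]],
    [-1,[0.5,-7.5,0],[0.2,0.1,0]],
    [-1,[0.5,-9,0],[0.2,0.1,0]],
    [-1,[0.5,-10.3,0],[0.2,0.1,0]],
    [-1,[0.5,-10.5,0],[0.2,0.1,0]],
  ],
)

```text
time_s: 12.7
position: [0.5543, -0.1164, 0.0556]
ee_rot: [-3.141, 0.002, -0.15]
wrist_force: [-3.0, -4.9, 1.3]
gripper_width: 0.006
```

```bash
python3 -c "
from h import *
go([0,-161,56])
im=grab('top','a8',(220,150,380,250),5)
print(fine('top',im),nose(im),plate(im,1))"
```

```text
t 12.7 loc mm [  -0.66 -163.48   55.61] F stage [-2.27 -5.26  1.31] rpy [-1.7998e+02  1.3000e-01 -8.5900e+00] g 0.006
shift [0.7, -2.5, -0.4] turn [-0.02, 0.13, 0.01] world [ 0.555 -0.114  0.056]
{'p': 24.7, 'm': -24.6, 'r+': 0.11, 'r-': 0.16, 'c': np.float64(0.05)} (np.float64(24.6), np.float64(-26.5)) (np.float64(149.3), np.float64(158.1), 153.52)
```

View pics/a8.png

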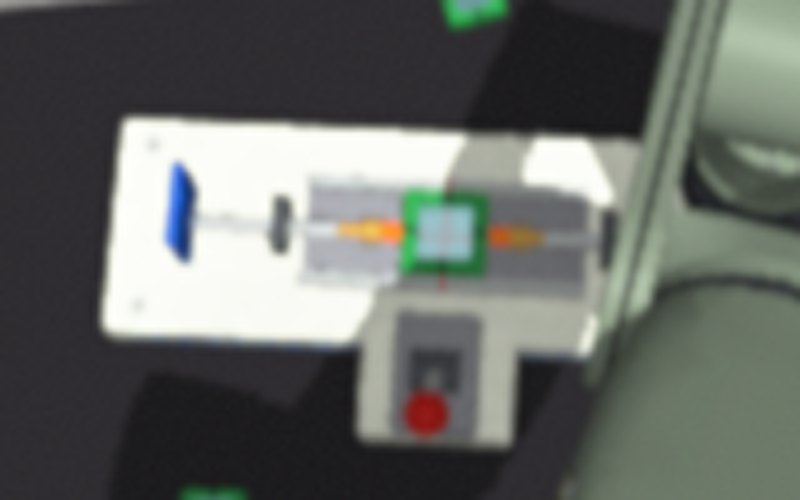

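Call:
play_rows(
  commands=[
    [-1,[0.5,-1.8,0],[0.1,0.1,0]],
    [-1,[0.5,-2.3,0],[0.1,0.1,0]],
    [-1,[0.5,-2.7,0],[0.1,0.1,0]],
    [-1,[0.5,-2.7,0],[0.1,0.1,0]],
  ],
)

```text
time_s: 13.15
position: [0.5545, -0.1155, 0.0557]
ee_rot: [3.141, 0.002, -0.15]
wrist_force: [-2.4, -5.4, 2.3]
gripper_width: -0.001
```

```bash
python3 -c "
from h import *
st()
im=ctrl.camera('top')[:,:,::-1]
print(fine('top',im),nose(im),plate(im,1));st()"
```

```text
t 13.15 loc mm [  -0.63 -162.55   55.65] F stage [-1.59 -5.69  2.25] rpy [ 1.7996e+02  9.0000e-02 -8.5800e+00] g -0.001
{'p': 24.7, 'm': -24.6, 'r+': 0.17, 'r-': 0.15, 'c': np.float64(0.05)} (np.float64(24.6), np.float64(-25.2)) (np.float64(149.3), np.float64(158.1), 153.53)
t 13.2 loc mm [  -0.64 -162.57   55.64] F stage [-1.79 -6.4   1.69] rpy [ 1.7996e+02  1.0000e-01 -8.5800e+00] g -0.003
```

Call:
play_rows(
  commands=[
    [-1,[0.5,-1.8,0],[0.1,0.1,0]],
    [-1,[0.5,-2.2,0],[0.1,0.1,0]],
    [-1,[0.5,-2.4,0],[0.1,0.1,0]],
    [-1,[0.5,-2.4,0],[0.1,0.1,0]],
  ],
)

```text
time_s: 13.6
position: [0.5546, -0.1149, 0.0557]
ee_rot: [3.14, 0.001, -0.15]
wrist_force: [-2.4, -5.3, 1.1]
gripper_width: 0.002
```

```bash
python3 -c "
from h import *
st()
im=ctrl.camera('top')[:,:,::-1]
print(fine('top',im),nose(im),plate(im,1));st()"
```

```text
t 13.6 loc mm [  -0.62 -161.94   55.66] F stage [-1.57 -5.61  1.11] rpy [ 1.799e+02  7.000e-02 -8.570e+00] g 0.002
{'p': 24.7, 'm': -24.6, 'r+': 0.27, 'r-': 0.17, 'c': np.float64(0.05)} (np.float64(24.7), np.float64(-24.4)) (np.float64(149.3), np.float64(158.1), 153.52)
t 13.65 loc mm [  -0.63 -161.94   55.65] F stage [-1.46 -5.58  0.93] rpy [ 1.799e+02  7.000e-02 -8.570e+00] g -0.002
```

Call:
play_rows(
  commands=[
    [-1,[0.5,-1.8,0],[0.1,0.1,0]],
    [-1,[0.5,-2.2,0],[0.1,0.1,0]],
    [-1,[0.5,-2.4,0],[0.1,0.1,0]],
    [-1,[0.5,-2.4,0],[0.1,0.1,0]],
  ],
)

```text
time_s: 14.05
position: [0.5547, -0.1145, 0.0557]
ee_rot: [3.138, 0.001, -0.149]
wrist_force: [-2.6, -6.3, 2.1]
gripper_width: 0.0
```

```bash
python3 -c "
from h import *
st()
im=ctrl.camera('top')[:,:,::-1]
print(fine('top',im),nose(im),plate(im,1));st()"
```

```text
t 14.05 loc mm [  -0.62 -161.52   55.66] F stage [-1.66 -6.63  2.1 ] rpy [ 1.7982e+02  4.0000e-02 -8.5600e+00] g 0.0
{'p': 24.7, 'm': -24.6, 'r+': 0.32, 'r-': 0.17, 'c': np.float64(0.05)} (np.float64(24.6), np.float64(-24.2)) (np.float64(149.3), np.float64(158.1), 153.52)
t 14.1 loc mm [  -0.61 -161.52   55.65] F stage [-1.09 -6.56  1.78] rpy [ 1.7982e+02  4.0000e-02 -8.5600e+00] g 0.002
```

Call:
play_rows(
  commands=[
    [-1,[0.5,-1.8,0],[0.2,0.1,0]],
    [-1,[0.5,-2.2,0],[0.2,0.1,0]],
    [-1,[0.5,-2.4,0],[0.2,0.1,0]],
    [-1,[0.5,-2.4,0],[0.2,0.1,0]],
  ],
)

```text
time_s: 14.5
position: [0.5547, -0.1142, 0.0556]
ee_rot: [3.138, 0.0, -0.149]
wrist_force: [-2.7, -6.4, 1.7]
gripper_width: -0.002
```

```bash
python3 -c "
from h import *
st()
im=ctrl.camera('top')[:,:,::-1]
print(fine('top',im),nose(im),plate(im,1));st();print(win('side'));st()"
```

```text
t 14.5 loc mm [  -0.6  -161.28   55.65] F stage [-1.73 -6.72  1.69] rpy [ 1.7982e+02  1.0000e-02 -8.5500e+00] g -0.002
{'p': 24.7, 'm': -24.6, 'r+': 0.26, 'r-': 0.13, 'c': np.float64(0.05)} (np.float64(24.7), np.float64(-24.2)) (np.float64(149.3), np.float64(158.1), 153.52)
t 14.55 loc mm [  -0.57 -161.29   55.67] F stage [-1.32 -6.59  1.76] rpy [ 1.7982e+02  1.0000e-02 -8.5600e+00] g -0.001
((np.float64(300.1), np.float64(223.56)), array([-0.56,  6.29, 43.  ]))
t 14.6 loc mm [  -0.6  -161.29   55.64] F stage [-1.85 -6.48  1.51] rpy [ 1.7982e+02  1.0000e-02 -8.5500e+00] g 0.003
```

Call:
play_rows(
  commands=[
    [-1,[0.5,-1.8,0],[0.2,0.1,0]],
    [-1,[0.5,-2.4,0],[0.2,0.1,0]],
    [-1,[0.5,-2.8,0],[0.2,0.1,0]],
    [-1,[0.5,-2.8,0],[0.2,0.1,0]],
  ],
)

```text
time_s: 15.0
position: [0.5548, -0.1137, 0.0556]
ee_rot: [3.138, -0.0, -0.149]
wrist_force: [-2.4, -7.1, 1.9]
gripper_width: 0.003
```

```bash
python3 -c "
from h import *
st()
im=ctrl.camera('top')[:,:,::-1]
print(fine('top',im),nose(im),plate(im,1));st()"
```

```text
t 15.0 loc mm [  -0.59 -160.79   55.64] F stage [-1.31 -7.36  1.93] rpy [ 1.7981e+02 -1.0000e-02 -8.5400e+00] g 0.003
{'p': 24.8, 'm': -24.6, 'r+': 0.38, 'r-': 0.13, 'c': np.float64(0.1)} (np.float64(24.6), np.float64(-24.3)) (np.float64(149.3), np.float64(158.1), 153.53)
t 15.05 loc mm [  -0.55 -160.82   55.67] F stage [-1.85 -7.69  2.12] rpy [ 1.7981e+02 -2.0000e-02 -8.5500e+00] g 0.002
```

Call:
play_rows(
  commands=[
    [-1,[0.5,-2.0,0],[0.2,0.1,0]],
    [-1,[0.5,-2.7,0],[0.2,0.1,0]],
    [-1,[0.5,-3.1,0],[0.2,0.1,0]],
    [-1,[0.5,-3.1,0],[0.2,0.1,0]],
  ],
)

```text
time_s: 15.45
position: [0.5549, -0.1132, 0.0557]
ee_rot: [3.138, -0.001, -0.149]
wrist_force: [-3.2, -6.8, 1.6]
gripper_width: -0.001
```

```bash
python3 -c "
from h import *
st()
im=ctrl.camera('top')[:,:,::-1]
print(fine('top',im),nose(im),plate(im,1));st()"
```

```text
t 15.45 loc mm [  -0.56 -160.19   55.66] F stage [-2.11 -7.18  1.58] rpy [ 1.7978e+02 -4.0000e-02 -8.5300e+00] g -0.001
{'p': 25.0, 'm': -24.2, 'r+': 0.52, 'r-': 0.11, 'c': np.float64(0.4)} (np.float64(24.7), np.float64(-24.1)) (np.float64(149.3), np.float64(158.1), 153.52)
t 15.5 loc mm [  -0.55 -160.18   55.65] F stage [-1.8  -7.44  2.56] rpy [ 1.7978e+02 -4.0000e-02 -8.5300e+00] g -0.0
```

Call:
play_rows(
  commands=[
    [-1,[0,8,0],[0,0,0]],
    [-1,[0,20,0],[0,0,0]],
    [-1,[0,26,-30],[0,0,0]],
    [-1,[0,26,-80],[0,0,0]],
    [-1,[0,26,-120],[0,0,0]],
    [-1,[0,-20,-130],[0,0,0]],
    [-1,[0,-70,-130],[0,0,0]],
    [-1,[0,-120,-130],[0,0,0]],
  ],
)

```text
time_s: 16.3
position: [0.5734, 0.0065, 0.1863]
ee_rot: [3.138, -0.003, -0.151]
wrist_force: [0.3, 0.4, -1.0]
gripper_width: 0.004
```

```bash
python3 -c "
from h import *
go([0,195,186])"
```

```text
t 16.3 loc mm [ -0.19 -39.08 186.26] F stage [ 0.25  0.46 -0.99] rpy [ 1.7982e+02 -1.6000e-01 -8.6700e+00] g 0.004
shift [-0.1, -234.1, -0.5] turn [0.18, -0.16, -0.07] world [0.609 0.238 0.186]
```

Call:
play_rows(
  commands=[
    [-1,[0,-230,0],[0.2,-0.2,0]],
    [-1,[0,-230,0],[0.2,-0.2,0]],
    [-1,[0,-230,0],[0.2,-0.2,0]],
    [-1,[0,-230,0],[0.2,-0.2,0]],
    [-1,[0,-230,0],[0.2,-0.2,0]],
    [-1,[0,-230,20],[0.2,-0.2,0]],
    [-1,[0,-230,60],[0.2,-0.2,0]],
    [-1,[0,-230,90],[0.2,-0.2,0]],
  ],
)

```text
time_s: 17.1
position: [0.6077, 0.2337, 0.0936]
ee_rot: [-3.141, 0.002, -0.15]
wrist_force: [-0.4, -0.6, -1.0]
gripper_width: 0.003
```

```bash
python3 -c "
from h import *
go([0,180,56])"
```

```text
t 17.1 loc mm [ -0.2  190.69  93.59] F stage [-0.34 -0.65 -0.96] rpy [-1.7998e+02  1.1000e-01 -8.6200e+00] g 0.003
shift [0.3, 10.7, 37.6] turn [-0.02, 0.11, -0.02] world [0.606 0.223 0.056]
```

Call:
play_rows(
  commands=[
    [-1,[0,0,25],[0,0,0]],
    [-1,[0,2,36],[0,0,0]],
    [-1,[0,6,37.5],[0,0,0]],
    [-1,[0,12,37.5],[0,0,0]],
    [-1,[0,16,37.5],[0,0,0]],
    [-1,[0,19,37.5],[0,0,0]],
    [-1,[0,20,37.5],[0,0,0]],
    [-1,[0,20,37.5],[0,0,0]],
  ],
)

```text
time_s: 17.9
position: [0.6052, 0.2138, 0.057]
ee_rot: [-3.141, 0.001, -0.151]
wrist_force: [0.3, -0.2, -0.2]
gripper_width: 0.004
```

```bash
python3 -c "
from h import *
go([0,168,56])
im=grab('top','b1',(220,150,380,250),5)
print(fine('top',im),nose(im),win('top',im))"
```

```text
t 17.9 loc mm [  0.23 170.64  56.98] F stage [ 0.32 -0.19 -0.15] rpy [-1.7995e+02  3.0000e-02 -8.6400e+00] g 0.004
shift [-0.2, 2.6, 1.0] turn [-0.05, 0.03, -0.04] world [0.605 0.211 0.056]
{'p': 25.2, 'm': -23.6, 'r+': 0.7, 'r-': 0.13, 'c': np.float64(0.8)} (np.float64(25.0), np.float64(-22.9)) ((np.float64(308.07), np.float64(196.03)), array([-1.93,  0.87, 46.  ]))
```

Call:
play_rows(
  commands=[
    [-1,[0,1,1],[0,0,0]],
    [-1,[0,2,1],[0,0,0]],
    [-1,[0,3,1],[0,0,0]],
    [-1,[0,4,1],[0,0,0]],
    [-1,[0,4.5,1],[0,0,0]],
    [-1,[0,4.5,1],[0,0,0]],
  ],
)

```text
time_s: 18.55
position: [0.6046, 0.2117, 0.0557]
ee_rot: [-3.137, 0.0, -0.151]
wrist_force: [1.8, 6.3, -2.1]
gripper_width: -0.003
```

```bash
python3 -c "
from h import *
st()
im=grab('top','b2')
print(fine('top',im),nose(im),win('top',im));st()"
```

```text
t 18.55 loc mm [-6.0000e-02  1.6847e+02  5.5700e+01] F stage [ 0.82  6.48 -2.13] rpy [-1.7974e+02  2.0000e-02 -8.6300e+00] g -0.003
{'p': 25.2, 'm': -23.6, 'r+': 0.69, 'r-': 0.07, 'c': np.float64(0.8)} (np.float64(25.0), np.float64(-22.9)) ((np.float64(308.07), np.float64(196.02)), array([-1.89,  0.88, 46.  ]))
t 18.6 loc mm [-4.0000e-02  1.6844e+02  5.5710e+01] F stage [ 0.35  6.17 -1.81] rpy [-1.7974e+02  2.0000e-02 -8.6200e+00] g -0.0
```

Call:
play_rows(
  commands=[
    [-1,[0,2,0],[-0.3,0,0]],
    [-1,[0,2.6,0],[-0.3,0,0]],
    [-1,[0,3,0],[-0.3,0,0]],
    [-1,[0,3,0],[-0.3,0,0]],
  ],
)

```text
time_s: 19.0
position: [0.6045, 0.2114, 0.0557]
ee_rot: [-3.138, -0.001, -0.15]
wrist_force: [1.7, 8.4, -1.5]
gripper_width: 0.005
```

```bash
python3 -c "
from h import *
st()
im=grab('top','b3')
print(fine('top',im),nose(im),win('top',im));st()"
```

```text
t 19.0 loc mm [-4.0000e-02  1.6811e+02  5.5720e+01] F stage [ 0.43  8.6  -1.45] rpy [-1.7978e+02 -4.0000e-02 -8.6200e+00] g 0.005
{'p': 25.2, 'm': -23.6, 'r+': 0.69, 'r-': 0.12, 'c': np.float64(0.8)} (np.float64(25.0), np.float64(-22.9)) ((np.float64(308.08), np.float64(196.02)), array([-1.9 ,  0.85, 46.  ]))
t 19.05 loc mm [-8.0000e-02  1.6811e+02  5.5710e+01] F stage [ 0.62  7.28 -2.86] rpy [-1.7979e+02 -4.0000e-02 -8.6100e+00] g 0.001
```

Call:
play_rows(
  commands=[
    [-1,[0,2,0],[-0.3,0,0]],
    [-1,[0,2.8,0],[-0.3,0,0]],
    [-1,[0,3.3,0],[-0.3,0,0]],
    [-1,[0,3.3,0],[-0.3,0,0]],
  ],
)

```text
time_s: 19.45
position: [0.6044, 0.2109, 0.0557]
ee_rot: [-3.138, -0.002, -0.15]
wrist_force: [2.4, 8.0, -2.7]
gripper_width: -0.002
```

```bash
python3 -c "
from h import *
st()
im=grab('top','b4')
print(fine('top',im),nose(im),win('top',im));st()"
```

```text
t 19.45 loc mm [-5.0000e-02  1.6764e+02  5.5700e+01] F stage [ 1.2   8.25 -2.7 ] rpy [-1.7981e+02 -1.0000e-01 -8.6100e+00] g -0.002
{'p': 25.2, 'm': -23.6, 'r+': 0.7, 'r-': 0.15, 'c': np.float64(0.8)} (np.float64(25.0), np.float64(-22.9)) ((np.float64(308.07), np.float64(196.02)), array([-1.91,  0.87, 46.  ]))
t 19.5 loc mm [-5.0000e-02  1.6764e+02  5.5690e+01] F stage [ 1.52  8.29 -2.65] rpy [-1.7981e+02 -1.0000e-01 -8.6100e+00] g 0.003
```

Call:
play_rows(
  commands=[
    [-1,[0,2,0],[-0.3,0,0]],
    [-1,[0,3,0],[-0.3,0,0]],
    [-1,[0,3.4,0],[-0.3,0,0]],
    [-1,[0,3.4,0],[-0.3,0,0]],
  ],
)

```text
time_s: 19.9
position: [0.6044, 0.2105, 0.0557]
ee_rot: [-3.138, -0.003, -0.15]
wrist_force: [2.5, 8.3, -3.3]
gripper_width: 0.002
```

```bash
python3 -c "
from h import *
st()
im=grab('top','b5')
print(fine('top',im),nose(im),win('top',im));st()"
```

```text
t 19.9 loc mm [-4.0000e-02  1.6725e+02  5.5700e+01] F stage [ 1.24  8.61 -3.29] rpy [-1.7981e+02 -1.7000e-01 -8.6000e+00] g 0.002
{'p': 25.0, 'm': -23.8, 'r+': 0.69, 'r-': 0.14, 'c': np.float64(0.6)} (np.float64(24.9), np.float64(-23.6)) ((np.float64(308.14), np.float64(196.03)), array([-1.91,  0.67, 46.  ]))
t 19.95 loc mm [-3.0000e-02  1.6726e+02  5.5700e+01] F stage [ 1.53  9.04 -3.16] rpy [-1.7981e+02 -1.7000e-01 -8.6000e+00] g 0.002
```

Run:
```python
from h import *
for f in("top0","a3_raw","a4_raw","b1_raw","b5_raw"):
    im=cv2.imread(f"pics/{f}.png").astype(float); g=im[...,1]
    o=[]
    for a,b in((18,25),(-26,-19)):
        c0=fine("top",im)["c"]; ys=np.arange(c0-8,c0+8.1,.1); p=samp("top",im,g,np.arange(a,b,.5),ys,46).mean(0)
        k=abs(ys-c0)
        base=np.polyval(np.polyfit(ys[k>6],p[k>6],1),ys); w=np.clip(base-p,0,None); w=np.clip(w-.3*w.max(),0,None); o.append(round(float((w*ys).sum()/w.sum()),2))
    # cross seen through glass: redness along y at |x|<12
    f2=im[...,2]-im[...,:2].max(2); ys=np.arange(-10,10,.1)
    q=[]
    for a,b in ((5,13),(-14,-6)):
        p=samp("top",im,im[...,2]-im[...,1],np.arange(a,b,.5),ys,30).mean(0); p=p-np.percentile(p,40); p=np.clip(p-.3*p.max(),0,None); q.append(round(float((p*ys).sum()/p.sum()),2))
    print(f,"notch",o,"cross thru glass",q,fine("top",im))
```

```text
top0 notch [8.87, 7.97] cross thru glass [0.08, 0.99] {'p': 32.8, 'm': -16.2, 'r+': 0.65, 'r-': 0.08, 'c': np.float64(8.3)}
a3_raw notch [1.45, 1.9] cross thru glass [-0.23, 1.38] {'p': 26.7, 'm': -22.5, 'r+': 0.81, 'r-': 0.13, 'c': np.float64(2.1)}
a4_raw notch [0.05, -0.07] cross thru glass [-0.24, 0.55] {'p': 24.9, 'm': -24.1, 'r+': 0.67, 'r-': 0.12, 'c': np.float64(0.4)}
b1_raw notch [0.36, 0.68] cross thru glass [-0.24, 1.0] {'p': 25.2, 'm': -23.6, 'r+': 0.7, 'r-': 0.13, 'c': np.float64(0.8)}
b5_raw notch [0.18, 0.55] cross thru glass [-0.32, 0.69] {'p': 25.0, 'm': -23.8, 'r+': 0.69, 'r-': 0.14, 'c': np.float64(0.6)}
```

Call:
play_rows(
  commands=[
    [-1,[0,2,0],[-0.3,0.1,0]],
    [-1,[0,3,0],[-0.3,0.1,0]],
    [-1,[0,3.3,0],[-0.3,0.1,0]],
    [-1,[0,3.3,0],[-0.3,0.1,0]],
  ],
)

```text
time_s: 20.35
position: [0.6044, 0.2103, 0.0557]
ee_rot: [-3.138, -0.006, -0.15]
wrist_force: [2.0, 8.4, -2.1]
gripper_width: -0.002
```

```bash
python3 -c "
from h import *
st()
im=grab('top','b6')
print(fine('top',im),nose(im),win('top',im));st()"
```

```text
t 20.35 loc mm [4.0000e-02 1.6698e+02 5.5740e+01] F stage [ 0.67  8.61 -2.11] rpy [-179.81   -0.35   -8.59] g -0.002
{'p': 24.9, 'm': -24.1, 'r+': 0.65, 'r-': 0.14, 'c': np.float64(0.4)} (np.float64(24.8), np.float64(-23.6)) ((np.float64(308.17), np.float64(196.06)), array([-2.01,  0.56, 46.  ]))
t 20.4 loc mm [2.0000e-02 1.6696e+02 5.5740e+01] F stage [ 0.15  8.78 -3.24] rpy [-179.81   -0.34   -8.6 ] g 0.0
```

Call:
play_rows(
  commands=[
    [-1,[0,-8,0],[0,0,0]],
    [-1,[0,-20,0],[0,0,0]],
    [-1,[0,-26,-30],[0,0,0]],
    [-1,[0,-26,-80],[0,0,0]],
    [-1,[0,-26,-120],[0,0,0]],
    [-1,[0,20,-130],[0,0,0]],
    [-1,[0,70,-130],[0,0,0]],
    [-1,[0,120,-130],[0,0,0]],
  ],
)

```text
time_s: 21.2
position: [0.5859, 0.0905, 0.1867]
ee_rot: [-3.139, -0.008, -0.148]
wrist_force: [0.7, -0.8, -0.9]
gripper_width: -0.0
```

```bash
python3 -c "
from h import *
go([0,-183,186])"
```

```text
t 21.2 loc mm [ -0.33  45.84 186.71] F stage [ 0.84 -0.65 -0.89] rpy [-179.85   -0.49   -8.47] g -0.0
shift [-0.2, 228.8, 0.1] turn [-0.15, -0.48, 0.13] world [ 0.552 -0.136  0.186]
```

Call:
play_rows(
  commands=[
    [-1,[0,229,0],[-0.2,-0.5,0]],
    [-1,[0,229,0],[-0.2,-0.5,0]],
    [-1,[0,229,0],[-0.2,-0.5,0]],
    [-1,[0,229,0],[-0.2,-0.5,0]],
    [-1,[0,229,0],[-0.2,-0.5,0]],
    [-1,[0,229,0],[-0.2,-0.5,0]],
    [-1,[0,229,30],[-0.2,-0.5,0]],
    [-1,[0,229,70],[-0.2,-0.5,0]],
  ],
)

```text
time_s: 22.0
position: [0.5557, -0.1364, 0.1184]
ee_rot: [3.139, -0.007, -0.148]
wrist_force: [1.1, -0.6, -1.3]
gripper_width: -0.001
```

```bash
python3 -c "
from h import *
go([0,-175,56])"
```

```text
t 22.0 loc mm [   3.73 -183.09  118.43] F stage [ 1.2  -0.44 -1.31] rpy [179.86  -0.4   -8.48] g -0.001
shift [-4.2, -8.3, 62.4] turn [0.14, -0.4, 0.12] world [ 0.553 -0.128  0.056]
```

Call:
play_rows(
  commands=[
    [-1,[-4,0,40],[0.2,-0.4,0]],
    [-1,[-4,0,60],[0.2,-0.4,0]],
    [-1,[-4,0,62],[0.2,-0.4,0]],
    [-1,[-4,-6,62],[0.2,-0.4,0]],
    [-1,[-4,-12,62],[0.2,-0.4,0]],
    [-1,[-4,-17,62],[0.2,-0.4,0]],
    [-1,[-4,-20,62],[0.2,-0.4,0]],
    [-1,[-4,-20,62],[0.2,-0.4,0]],
  ],
)

```text
time_s: 22.8
position: [0.5558, -0.1158, 0.0573]
ee_rot: [-3.141, -0.002, -0.147]
wrist_force: [-0.2, 0.2, 0.0]
gripper_width: 0.0
```

```bash
python3 -c "
from h import *
go([0,-161,56])
im=grab('top','c1',(220,150,380,250),5)
print(fine('top',im),nose(im),plate(im,1))"
```

```text
t 22.8 loc mm [   0.75 -162.67   57.34] F stage [-0.26  0.13  0.02] rpy [-1.7996e+02 -1.0000e-01 -8.4300e+00] g 0.0
shift [-0.7, -1.7, 1.3] turn [-0.04, -0.1, 0.17] world [ 0.555 -0.114  0.056]
{'p': 24.7, 'm': -24.7, 'r+': 0.1, 'r-': 0.17, 'c': np.float64(0.0)} (np.float64(24.6), np.float64(-24.3)) (np.float64(147.9), np.float64(156.7), 152.15)
```

Call:
play_rows(
  commands=[
    [-1,[-0.5,-1,1.3],[0,0,0]],
    [-1,[-0.5,-2,1.3],[0,0,0]],
    [-1,[-0.5,-3,1.3],[0,0,0]],
    [-1,[-0.5,-4,1.3],[0,0,0]],
    [-1,[-0.5,-4.5,1.3],[0,0,0]],
    [-1,[-0.5,-4.5,1.3],[0,0,0]],
  ],
)

```text
time_s: 23.45
position: [0.5554, -0.1132, 0.0557]
ee_rot: [3.139, -0.001, -0.147]
wrist_force: [-2.1, -5.2, 0.6]
gripper_width: 0.001
```

```bash
python3 -c "
from h import *
st()
im=ctrl.camera('top')[:,:,::-1]
print(fine('top',im),nose(im),plate(im,1));st()"
```

```text
t 23.45 loc mm [-4.0000e-02 -1.6019e+02  5.5750e+01] F stage [-1.34 -5.44  0.55] rpy [ 1.7988e+02 -5.0000e-02 -8.4400e+00] g 0.001
{'p': 24.7, 'm': -24.7, 'r+': 0.38, 'r-': 0.22, 'c': np.float64(0.0)} (np.float64(24.6), np.float64(-24.3)) (np.float64(148.0), np.float64(156.7), 152.16)
t 23.5 loc mm [-5.0000e-02 -1.6021e+02  5.5750e+01] F stage [-1.47 -5.75 -0.31] rpy [ 1.7988e+02 -5.0000e-02 -8.4500e+00] g -0.0
```

Call:
play_rows(
  commands=[
    [-1,[0,-2,0],[0.2,0,0]],
    [-1,[0,-2.7,0],[0.2,0,0]],
    [-1,[0,-2.9,0],[0.2,0,0]],
    [-1,[0,-2.9,0],[0.2,0,0]],
  ],
)

```text
time_s: 23.9
position: [0.5554, -0.1131, 0.0558]
ee_rot: [3.138, -0.001, -0.147]
wrist_force: [-2.0, -8.0, -0.3]
gripper_width: -0.0
```

```bash
python3 -c "
from h import *
st()
im=ctrl.camera('top')[:,:,::-1]
print(fine('top',im),nose(im),plate(im,1));st()"
```

```text
t 23.9 loc mm [-6.0000e-02 -1.6009e+02  5.5750e+01] F stage [-0.78 -8.17 -0.35] rpy [ 1.7982e+02 -4.0000e-02 -8.4300e+00] g -0.0
{'p': 24.7, 'm': -24.7, 'r+': 0.45, 'r-': 0.17, 'c': np.float64(0.0)} (np.float64(24.6), np.float64(-24.3)) (np.float64(147.9), np.float64(156.7), 152.16)
t 23.95 loc mm [-4.0000e-02 -1.6009e+02  5.5760e+01] F stage [-1.78 -8.55 -1.44] rpy [ 1.7982e+02 -4.0000e-02 -8.4400e+00] g -0.001
```

Call:
play_rows(
  commands=[
    [-1,[0,8,0],[0,0,0]],
    [-1,[0,20,0],[0,0,0]],
    [-1,[0,26,-30],[0,0,0]],
    [-1,[0,26,-80],[0,0,0]],
    [-1,[-30,26,-125],[0,0,0]],
    [-1,[-80,20,-130],[0,0,0]],
    [-1,[-130,0,-130],[0,0,0]],
    [-1,[-165,-40,-130],[0,0,0]],
  ],
)

```text
time_s: 24.75
position: [0.4018, -0.0572, 0.1861]
ee_rot: [3.138, -0.002, -0.151]
wrist_force: [-0.7, 0.8, -0.3]
gripper_width: 0.001
```

```bash
python3 -c "
from h import *
go([-175,0,150])"
```

```text
t 24.75 loc mm [-160.29 -127.73  186.05] F stage [-0.76  0.66 -0.25] rpy [ 1.7982e+02 -1.1000e-01 -8.6700e+00] g 0.001
shift [-14.9, -127.8, 35.6] turn [0.18, -0.11, -0.07] world [0.406 0.071 0.15 ]
```

Call:
play_rows(
  commands=[
    [-1,[-15,-50,0],[0.2,0,0]],
    [-1,[-15,-100,0],[0.2,0,0]],
    [-1,[-15,-128,0],[0.2,0,0]],
    [-1,[-15,-128,20],[0.2,0,0]],
    [-1,[-15,-128,50],[0.2,0,0]],
    [-1,[-15,-128,75],[0.2,0,0]],
    [-1,[-15,-128,80],[0.2,0,0]],
    [-1,[-15,-128,80],[0.2,0,0]],
  ],
)

```text
time_s: 25.55
position: [0.4057, 0.0712, 0.1051]
ee_rot: [-3.141, 0.0, -0.152]
wrist_force: [0.0, -0.2, -0.2]
gripper_width: -0.002
```

```bash
python3 -c "
from h import *
go([-150,0,105])
im=grab('side','d1s',(215,160,375,280),5)
im=grab('top','d1',(220,150,380,250),5)
print(fine('top',im))"
```

```text
t 25.55 loc mm [-175.63   -0.22  105.07] F stage [ 0.04 -0.2  -0.19] rpy [-1.7998e+02  2.0000e-02 -8.6900e+00] g -0.002
shift [25.6, -0.3, 0.1] turn [-0.02, 0.02, -0.09] world [0.431 0.068 0.105]
{'p': 24.5, 'm': -24.5, 'r+': 0.51, 'r-': 0.14, 'c': np.float64(0.0)}
```

View pics/d1s.png

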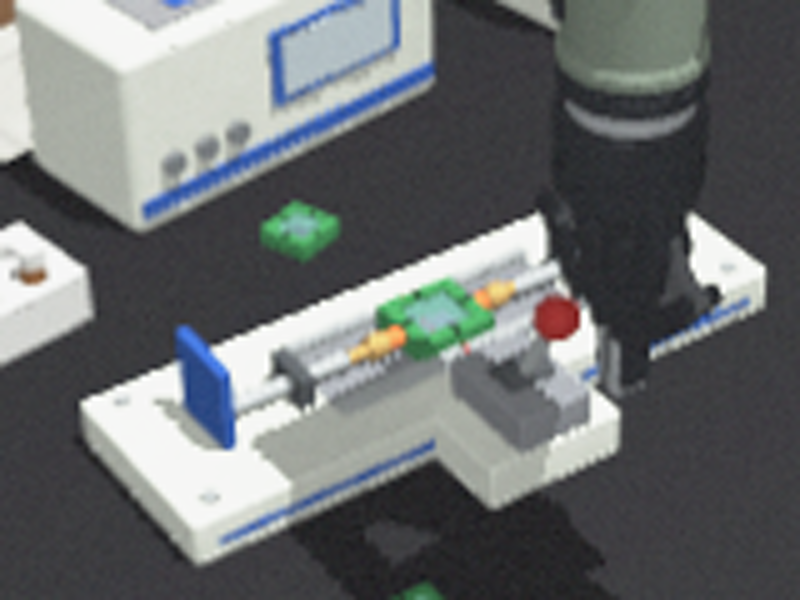

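The side view shows the fingers (zoomed (625,370)) behind the red ball (555,318), on the robot side. The window is held by both noses. Next I push the lever over.

Call:
play_rows(
  commands=[
    [-1,[10,0,0],[0,0,0]],
    [-1,[20,0,0],[0,0,0]],
    [-1,[27,0,0],[0,0,0]],
    [-1,[33,0,0],[0,0,0]],
    [-1,[39,0,0],[0,0,0]],
    [-1,[45,0,0],[0,0,0]],
    [-1,[51,0,0],[0,0,0]],
    [-1,[57,0,0],[0,0,0]],
  ],
)

```text
time_s: 26.45
position: [0.4645, 0.0624, 0.107]
ee_rot: [-3.141, -0.004, -0.152]
wrist_force: [-1.6, 0.5, 1.0]
gripper_width: 0.005
```

```bash
python3 -c "
from h import *
go([-80,0,105])"
```

```text
t 26.45 loc mm [-116.24   -0.13  107.01] F stage [-1.64  0.23  0.99] rpy [-179.96   -0.22   -8.7 ] g 0.005
shift [36.2, -0.2, 2.1] turn [-0.04, -0.22, -0.1] world [0.5   0.057 0.105]
```

Call:
play_rows(
  commands=[
    [-1,[6,0,2],[0,-0.2,0]],
    [-1,[11,0,2],[0,-0.2,0]],
    [-1,[16,0,2],[0,-0.2,0]],
    [-1,[21,0,2],[0,-0.2,0]],
    [-1,[25,0,2],[0,-0.2,0]],
    [-1,[28,0,2],[0,-0.2,0]],
    [-1,[31,0,2],[0,-0.2,0]],
  ],
)

```text
time_s: 27.15
position: [0.4951, 0.0577, 0.105]
ee_rot: [-3.141, 0.0, -0.152]
wrist_force: [-1.3, -0.1, -0.1]
gripper_width: -0.002
```

```bash
python3 -c "
from h import *
go([-80,0,105])"
```

```text
t 27.15 loc mm [-85.24  -0.17 104.97] F stage [-1.25 -0.26 -0.08] rpy [-1.7996e+02  1.0000e-02 -8.7000e+00] g -0.002
shift [5.2, -0.2, -0.0] turn [-0.04, 0.01, -0.1] world [0.5   0.057 0.105]
```

Call:
play_rows(
  commands=[
    [-1,[3,0,1],[0,-0.2,0]],
    [-1,[5,0,1],[0,-0.2,0]],
    [-1,[6,0,1],[0,-0.2,0]],
  ],
)

```text
time_s: 27.45
position: [0.5012, 0.0568, 0.1039]
ee_rot: [-3.141, 0.004, -0.152]
wrist_force: [-1.2, -0.4, -1.5]
gripper_width: -0.003
```

```bash
python3 -c "
from h import *
go([-80,0,105])
im=grab('side','d2s',(215,160,375,280),5)"
```

```text
t 27.45 loc mm [-79.06  -0.18 103.94] F stage [-1.12 -0.57 -1.54] rpy [-179.96    0.21   -8.7 ] g -0.003
shift [-0.9, -0.2, -1.1] turn [-0.04, 0.21, -0.1] world [0.5   0.057 0.105]
```

View pics/d2s.png

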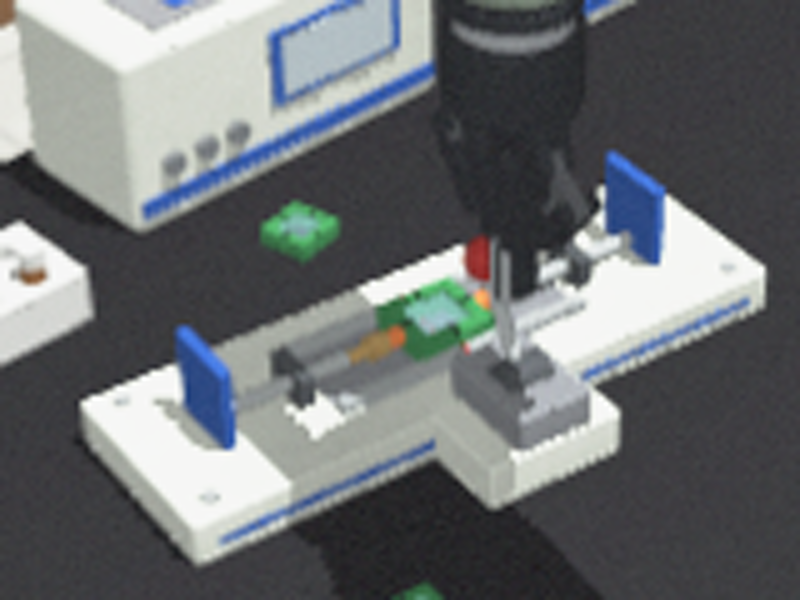

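Call:
play_rows(
  commands=[
    [-1,[2,0,-1],[0,0.2,0]],
    [-1,[3,0,-1],[0,0.2,0]],
    [-1,[4,0,-1],[0,0.2,0]],
  ],
)

```text
time_s: 27.8
position: [0.5019, 0.0567, 0.1039]
ee_rot: [-3.141, 0.008, -0.152]
wrist_force: [-9.2, 2.2, 3.5]
gripper_width: -0.005
```

Call:
play_rows(
  commands=[
    [-1,[1.5,0,0],[0,0.2,0]],
    [-1,[3,0,0],[0,0.2,0]],
    [-1,[3,0,0],[0,0.2,0]],
  ],
)

```text
time_s: 28.1
position: [0.5019, 0.0567, 0.1037]
ee_rot: [3.142, 0.012, -0.151]
wrist_force: [-9.9, 1.9, 7.0]
gripper_width: -0.002
```

```bash
python3 -c "
from h import *
go([-80,0,105])"
```

```text
t 28.1 loc mm [-78.42  -0.18 103.67] F stage [-10.02   0.38   7.04] rpy [180.     0.66  -8.67] g -0.002
shift [-1.6, -0.2, -1.3] turn [0.0, 0.66, -0.07] world [0.5   0.057 0.105]
```

End stop reached: the force rose to 10 N at x = -78.4, where I had predicted -79. Now I retreat.

Call:
play_rows(
  commands=[
    [-1,[-10,0,0],[0,-0.6,0]],
    [-1,[-35,0,0],[0,-0.6,0]],
    [-1,[-60,0,-20],[0,-0.6,0]],
    [-1,[-80,30,-60],[0,-0.6,0]],
    [-1,[-90,75,-100],[0,-0.6,0]],
    [-1,[-100,120,-120],[0,-0.6,0]],
    [-1,[-110,165,-120],[0,-0.6,0]],
    [-1,[-120,210,-120],[0,-0.6,0]],
  ],
)

```text
time_s: 28.9
position: [0.3557, -0.1304, 0.2276]
ee_rot: [3.138, 0.015, -0.15]
wrist_force: [1.2, 0.6, -0.0]
gripper_width: 0.005
```

Call:
play_rows(
  commands=[
    [-1,[0,45,0],[0,0,0]],
    [-1,[-10,90,0],[0,0,0]],
    [-1,[-20,135,0],[0,0,0]],
    [-1,[-30,180,0],[0,0,0]],
    [-1,[-40,220,0],[0,0,0]],
    [-1,[-40,220,0],[0,0,0]],
  ],
)

```text
time_s: 29.5
position: [0.2818, -0.3468, 0.2299]
ee_rot: [3.133, 0.013, -0.156]
wrist_force: [0.7, 1.0, 0.2]
gripper_width: -0.002
```

Run:
```python
from h import *
st()
im=grab('top','e1',(220,150,380,250),5); s=grab('side','e1s',(215,160,375,280),5)
print(fine('top',im),nose(im),win('top',im),plate(im,1),plate(im,-1))
f=im.astype(float)
for n,i in(("top",im),("side",s)):
    h=cv2.cvtColor(i,cv2.COLOR_BGR2HSV); m=((h[...,0]<6)|(h[...,0]>174))&(h[...,1]>150)
    for a in (.5,.45,.4):
        p=proj(n,M-ex*(.085-.07*np.sin(a))+ez*(.052+.07*np.cos(a)))[0]; print(n,a,p.round(2))
    k,l,stt,c=cv2.connectedComponentsWithStats(m.astype(np.uint8)); print([(c[j].round(2),stt[j,4]) for j in range(1,k) if stt[j,4]>20 and abs(c[j]-p).max()<30])
```

```text
t 29.5 loc mm [-235.7  -432.08  229.88] F stage [0.51 1.05 0.16] rpy [179.54   0.75  -8.94] g -0.002
{'p': 24.7, 'm': -24.5, 'r+': 0.55, 'r-': 1.94, 'c': np.float64(0.1)} (np.float64(24.8), np.float64(-24.0)) ((np.float64(308.71), np.float64(195.42)), array([ 0. , -0.9, 46. ])) (np.float64(148.1), np.float64(156.9), 152.35) (np.float64(141.7), np.float64(148.6), 145.17)
top 0.5 [306.27 207.82]
top 0.45 [306.17 208.82]
top 0.4 [306.08 209.86]
[(array([306., 208.]), np.int32(45))]
side 0.5 [311.72 211.57]
side 0.45 [312.37 211.64]
side 0.4 [313.03 211.77]
[(array([311.73, 211.1 ]), np.int32(51))]
```

View pics/e1.png

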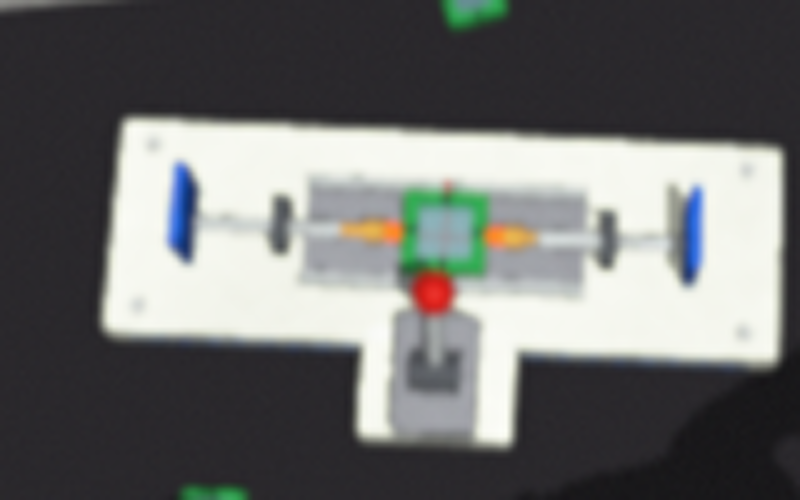

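View pics/e1s_raw.png

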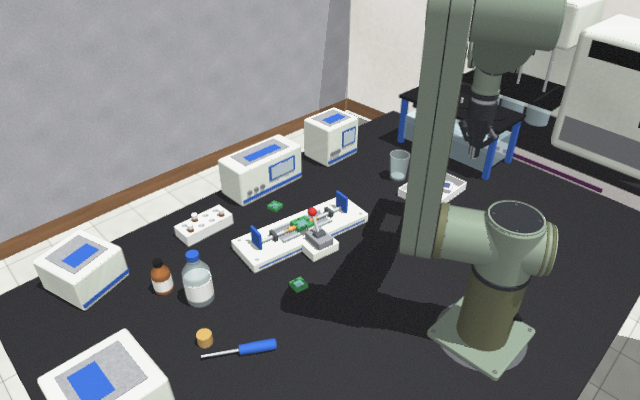

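Run:
```python
from h import *
for fn in("a4_raw","b5_raw","b6_raw","e1_raw"):
    im=cv2.imread(f"pics/{fn}.png"); f=im.astype(float); g=f[...,1]-np.maximum(f[...,0],f[...,2]); ys=np.arange(-45,45,.05); o=[]
    for z,sg in((46,1),(30,-1)):
        p=samp("top",im,g,np.arange(8,21,1),ys,z).mean(0); pk=np.where(sg*ys>5,p,0).max(); k=np.where((p>pk/2)&(sg*ys>0))[0]; o.append(ys[k[-1] if sg>0 else k[0]])
    print(fn,np.round(o,2),round(sum(o)/2,2),plate(im,1)[2])
im=cv2.imread("pics/e1_raw.png");t=cv2.imread("pics/top0.png")
print("R slide travel",plate(t,-1),plate(im,-1),"nose R",nose(t),nose(im))
```

```text
Traceback (most recent call last):
  File "h.py", line 64, in plate
    k=np.where(p>p.max()/2)[0]; return round(abs(ys[k[0]]),1),round(abs(ys[k[-1]]),1),round(float((p*abs(ys)).sum()/p.sum()),2)
                                                    ~^^^
IndexError: index 0 is out of bounds for axis 0 with size 0
```

Run:
```python
from h import *
for fn in("a4_raw","b5_raw","b6_raw","e1_raw"):
    im=cv2.imread(f"pics/{fn}.png"); f=im.astype(float); g=f[...,1]-np.maximum(f[...,0],f[...,2]); ys=np.arange(-45,45,.05); o=[]
    for z,sg in((46,1),(30,-1)):
        p=samp("top",im,g,np.arange(8,21,1),ys,z).mean(0); pk=np.where(sg*ys>5,p,0).max(); k=np.where((p>pk/2)&(sg*ys>0))[0]; o.append(ys[k[-1] if sg>0 else k[0]])
    print(fn,np.round(o,2),round(sum(o)/2,2))
im=cv2.imread("pics/e1_raw.png");t=cv2.imread("pics/top0.png")
print("R slide travel",plate(t,-1),plate(im,-1),"nose R",nose(t),nose(im),"L",plate(t,1),plate(im,1))
```

```text
a4_raw [ 24.9  -24.25] 0.32
b5_raw [ 25.1  -23.65] 0.72
b6_raw [ 24.85 -23.9 ] 0.47
e1_raw [ 24.65 -24.5 ] 0.07
R slide travel (np.float64(167.9), np.float64(175.0), 171.45) (np.float64(141.7), np.float64(148.6), 145.17) nose R (np.float64(42.8), np.float64(-49.5)) (np.float64(24.8), np.float64(-24.0)) L (np.float64(167.4), np.float64(176.4), 171.65) (np.float64(148.1), np.float64(156.9), 152.35)
```

Call:
play_rows(
  commands=[
    [-1,[0,0,0],[0,0,0]],
    [-1,[0,0,0],[0,0,0]],
    [-1,[0,0,0],[0,0,0]],
    [-1,[0,0,0],[0,0,0]],
    [-1,[0,0,0],[0,0,0]],
    [-1,[0,0,0],[0,0,0]],
    [-1,[0,0,0],[0,0,0]],
    [-1,[0,0,0],[0,0,0]],
  ],
)

```text
time_s: 30.4
position: [0.2831, -0.3427, 0.2291]
ee_rot: [3.138, 0.014, -0.152]
wrist_force: [0.1, -0.3, -0.2]
gripper_width: -0.0
```

Run:
```python
from h import *
st(); grab('top','e2')
for fn in("top0","a4_raw","b1_raw","b5_raw","b6_raw","c1_raw","e1_raw","e2_raw"):
    im=cv2.imread(f"pics/{fn}.png"); f=im.astype(float); g=f[...,1]-np.maximum(f[...,0],f[...,2]); ys=np.arange(-45,45,.05); o=[]
    for z,sg in((46,1),(30,-1)):
        p=samp("top",im,g,np.arange(8,21,1),ys,z).mean(0); pk=np.where(sg*ys>5,p,0).max(); k=np.where((p>pk/2)&(sg*ys>0))[0]; o.append(ys[k[-1] if sg>0 else k[0]])
    c0=sum(o)/2; y2=np.arange(c0-8,c0+8.1,.1); p=samp("top",im,f[...,1],np.arange(18,25,.5),y2,46).mean(0); k=abs(y2-c0)
    base=np.polyval(np.polyfit(y2[k>6],p[k>6],1),y2); w=np.clip(base-p,0,None); w=np.clip(w-.3*w.max(),0,None)
    # green centroid of the far (+x) bar and inner glass edges
    q=samp("top",im,np.clip(g-15,0,None),np.arange(18,25,.5),np.arange(c0-30,c0+30,.1),46).mean(0); cy=(q*np.arange(c0-30,c0+30,.1)[:len(q)]).sum()/q.sum()
    print(fn,np.round(o,2),"edge c",round(c0,2),"notch+x",round(float((w*y2).sum()/w.sum()),2),"bar",round(float(cy),2),fine("top",im)["r+"],nose(im))
```

```text
t 30.4 loc mm [-235.02 -427.76  229.14] F stage [ 0.18 -0.31 -0.22] rpy [179.78   0.79  -8.72] g -0.0
top0 [ 33.  -16.1] edge c 8.45 notch+x 8.87 bar 7.57 0.65 (np.float64(42.8), np.float64(-49.5))
a4_raw [ 24.9  -24.25] edge c 0.32 notch+x 0.03 bar 0.43 0.67 (np.float64(24.8), np.float64(-49.5))
b1_raw [ 25.3 -23.5] edge c 0.9 notch+x 0.38 bar 0.69 0.7 (np.float64(25.0), np.float64(-22.9))
b5_raw [ 25.1  -23.65] edge c 0.72 notch+x 0.2 bar 0.63 0.69 (np.float64(24.9), np.float64(-23.6))
b6_raw [ 24.85 -23.9 ] edge c 0.47 notch+x 0.08 bar 0.44 0.65 (np.float64(24.8), np.float64(-23.6))
c1_raw [ 24.65 -24.55] edge c 0.05 notch+x -1.19 bar 5.44 0.1 (np.float64(24.6), np.float64(-24.3))
e1_raw [ 24.65 -24.5 ] edge c 0.07 notch+x -0.48 bar 0.18 0.55 (np.float64(24.8), np.float64(-24.0))
e2_raw [ 24.65 -24.5 ] edge c 0.07 notch+x -0.49 bar 0.17 0.52 (np.float64(24.8), np.float64(-24.0))
```

```bash
python3 -c "
from h import *
print(ctrl.hand_in())"
```

```text
the job is handed in; nothing more can be done
None
```

I centred the window on the red cross, held it between both orange noses, threw the lock lever fully over towards the window, and handed the job in at about 30 s of the 72 s allowed. I tapped left, right and left, then gave the right slide a light last tap that moved it at most 0.1 mm.

**Last checks**
- **Centring:** in the final pictures the window is about 0.0 mm off centre measured from the stage's ends. Measured from the red arms it is about -0.35 mm; the two references disagree by about 0.4 mm. It did not move over the 0.9 s I watched after backing off.
- **Nose forces:** reading the push force above the slide drag of about 5.8 N gives roughly 2.9 N on the left nose and 2.7 N on the right.
- **Force limits:** the highest slide push I read was about 9 N, but forces were only read at the end of each move, not throughout.
- **Lever:** it met its end stop at about 10 N, and both cameras place the ball within about half a pixel of the fully-over position.
- **Surroundings:** the gripper stayed clear of the window, and nothing else on the bench looks moved in the last pictures.

**Disagreements**
- Camera estimates of how far the noses are compressed suggest somewhat less (about 2 mm together) than the forces imply (about 3.4 mm). Shadows and pixel size limit those readings, so I relied on the forces.
- The window seems to have settled about 0.4 mm towards the right after the last left tap; shadows could explain part of that.

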